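# Fetch the tea light from behind the spices

### The arm

A 6-joint arm with a two-finger parallel gripper is mounted at the origin on a cart in front of the work surface, level with it; the furniture and walls round the work are solid. World frame = base frame: x ahead of the robot, y to its left, z up, the work surface at z = 0. Lengths are in m, angles in degrees, forces in N, time in s.
With the tool pointing down it reaches from about 0.25 to 0.775 m from the base axis. Payload 4 kg.
Tool frame: the origin (TCP) lies midway between the tips of the shut fingers; the grasp point (between the pads) lies 19 mm behind it (env.pinch_z is the distance from the TCP to the grasp point, in m); z points along the fingers, y is the line along which they close (so a half turn about z gives the same grasp; the last joint's range is limited). The gripper opens to 85 mm and grips with 20 to 120 N. Pads are 22 mm wide; open, the fingers measure 114 mm over their backs; the gripper's body (76 mm by 85 mm) begins 54 mm behind the grasp point. The pads swing forward as they close: fully open they stand 13 mm farther back than shut.
Start: joints at [-72.428, 4.996, 78.535, -0, 96.463, -5.907], TCP at [0.219, -0.504, 0.231] pointing down, gripper open.
Joint ranges: [-177.83, 177.83], [-43.37, 116.18], [15.69, 146.23], [-61.86, 241.86], [9.47, 152.12], [-147.06, 147.06]. Speed limits (degrees/s): [159.86, 159.86, 180, 180, 180, 180].

### API

Orientations are given as [roll, pitch, yaw] about the fixed x, y, z axes, in that order (R = Rz(yaw) Ry(pitch) Rx(roll)).
In Python, from bench import env, read_camera, nets gives the robot as it stands.
- The arm moves only by the shell command python3 -m handwheel 'ROWS' [FORCE]. ROWS is JSON, a list of rows, each a list of 7 numbers: the shift along the tool's x, y, z in mm, then the turn, a rotation vector about the tool's x, y, z in degrees, then the opening, from 0 (shut) to 1 (fully open). A call has exactly 5 rows; each row shifts and turns the commanded pose from where the row before left it, along the tool's axes as they then stand; what a row does not reach is not made up. A row lasts 1/8 s, in which the tool goes at most 62.5 mm and 10.7 degrees, less where a joint would pass 70% of its speed; a pose out of reach is approached as far as the arm can. A call with a gripper value outside its range is refused whole. The fingers move at their own pace and stop on an object; FORCE is the grip in N (left out, the last holds). Time passes only in rows, so rows that do not move let the fingers close, or fill a call up. It gives the time, the measured TCP pose, the force, the opening and the grip force at its end, in the units of the state.
- env.state(): the state, without advancing time (a new reading comes with each control period).
- read_camera(name): name is "scene" or "top"; returns a dict with "img" (420x560x3 uint8, red, green, blue), "mtx" (3x3 intrinsics, pixels), "eye" and "orientation" of the camera in the world. Camera axes: x right, y down, z forward; pixel columns grow to the right and rows downward; lengths in m; the calibration is good to about 2 mm. A picture is of the moment at which its call begins. There is no depth.
- env.job_done(): hands the job in; it is judged then, once.
Trained networks look in a picture, given as the dict that the camera call returned (one of the last four; its "shot" number tells which), for a name from the list of things; names that differ only in an ending like _2 or _b are one class to them, and where a whole thing is asked for, a point or a joint stands for the part that bears it (a point fixed in the world has none). Each returns a list of dicts, best first, with "confidence" (0 to 1); they miss things now and then, are a little off and sometimes report something else, mostly with a low value. They report only what shows in the picture. A call takes as long as a camera call.
- nets.silhouettes(picture, query): "pixels" (420x560 bool, what is visible of it) and "bbox" ([centre column, centre row, width, height] in pixels, round what is visible of it).
- nets.tip_of(picture, query): "location" ([column, row] in pixels: a listed point, or the origin of a listed thing).
The state is a dict: "time_s": time; "qpos": joint angles; "joint_vel": joint speeds; "joint_efforts": joint torques, N m; "tcp_pos": TCP position; "ee_rot": TCP orientation; "contact_force": force on the tool from outside, world axes, zero at the start; "torque": the same for the moment, N m; "opening": finger opening in m; "grasp_force": force on a finger pad.
Only numpy, scipy, OpenCV 4.12 (cv2) and the standard library are available. Lean on these libraries where they do the work, as an engineer would, in place of code of your own. Each camera call takes 0.05 s, during which the arm holds its last target. There are 200 camera calls.

### The job

Get the tea light out from behind the two spice jars and the salt shaker in the wooden caddy: first stand all three of them upright on the white tray, then set the tea light on the middle of the blue saucer, and only then put the jars and the shaker back upright in the caddy, each exactly where it stood before. Set everything down gently, without dropping it or tipping it over, and leave the drinking glass and the mug where they are.

Things in the scene. Friction and masses are not known exactly. Their poses are not given: they have to be found in the camera images.
- caddy: Light wooden open caddy, fixed, 130 (x) x 180 (y) x 22 mm high, walls and floor 6 mm thick. Origin: centre of its underside, 6 mm below the inner floor. x points to its back, y along the row. At the start the jars and shaker stand in a row along y, about 30 mm in front (-x) of its origin and 56 mm apart, in any order; the tea light stands behind the row's middle (about +17 mm in x).
- tray: White plastic tray, fixed, empty, 100 (x) x 170 (y) x 12 mm high outside, walls and floor 4 mm thick, so its inner floor is 4 mm above its origin. Origin: centre of its underside. Room for the three jars in a row along its y, 52 mm apart.
- saucer: Blue ceramic saucer, fixed, round, 120 mm in diameter and 9 mm high at its narrow raised rim, with a flat floor about 100 mm in diameter, 5 mm above its origin. Origin: centre of its underside.
- white_spice: Round spice jar with a white cap, about 47 mm in diameter and 98 mm tall, 0.11 kg, closed and solid; the cap begins 77 mm up. Origin: centre of its underside; z is up when it stands.
- dark_spice: Round spice jar with a black-brown cap and green label, about 44 mm in diameter and 105 mm tall, 0.11 kg, closed and solid; the cap begins 85 mm up. Origin: centre of its underside; z is up when it stands.
- salt: Round clear salt shaker with a grey domed top, 44 mm in diameter at its foot and 90 mm tall, narrowing to about 34 mm from 65 mm up, 0.1 kg, solid. Origin: centre of its underside; z is up when it stands.
- candle: Tea light: round flat candle in a metal cup, 38 mm in diameter and 16 mm tall, 15 g. Origin: centre of its underside; z is up when it stands.
- glass: Clear drinking glass, 83 mm in diameter and 105 mm tall, bystander, leave it alone. Origin: centre of its underside; z is up when it stands.
- mug: Cream mug with coloured stripes, 80 mm in diameter, 114 mm over the handle, 89 mm tall, bystander, leave it alone. Origin: on its underside, midway along the 114 mm.

How it is judged:
By the outcome, as a careful person would: the job done as asked, in the order asked, and still so for the second after the job is handed in, with the robot touching nothing.
It also fails if it takes over 147 s, if anything falls off the work surface, if the arm or the gripper's body presses on something with over 40 N, if the wrist force passes 120 N, or if a joint passes its speed limit or range.

## Working session

There is one attempt and no reset: what is moved stays moved. The work goes in short steps, Python scripts to look and compute and a shell command to move; the robot and the scene stay as the last step left them, time stands still between calls to the robot, and variables do not carry over. Pictures are saved under pics/ and viewed, at most 14 in all, crops included, and the job is handed in when it is done.

```bash
ls; mkdir -p pics; cat > h.py <<'E'
from bench import env, read_camera, nets
import numpy as np, cv2
from scipy.spatial.transform import Rotation as R
def Rm(c):
    o=np.array(c["orientation"],float)
    return o if o.shape==(3,3) else R.from_euler('xyz',o,degrees=True).as_matrix()
def ray(c,p,z):
    d=Rm(c)@np.linalg.inv(c["mtx"])@np.array([p[0],p[1],1.]); e=np.array(c["eye"])
    return e+d*(z-e[2])/d[2]
def proj(c,P):
    q=np.array(c["mtx"])@(Rm(c).T@(np.array(P)-np.array(c["eye"]))); return q[:2]/q[2]
def save(c,n): cv2.imwrite('pics/'+n,c["img"][:,:,::-1])
E
python3 - <<'E'
from h import *
print(env.state(), env.pinch_z)
for n in("scene","top"):
    c=read_camera(n); save(c,n+'0.png'); print(n,c["eye"],c["orientation"],c["mtx"])
    for q in "caddy tray saucer white_spice dark_spice salt candle glass mug".split():
        r=nets.tip_of(c,q)
        z=dict(candle=.006,white_spice=.006,dark_spice=.006,salt=.006).get(q,0)
        print(q,[(np.round(a["location"]),round(a["confidence"],2),np.round(ray(c,a["location"],z)[:2],4)) for a in r[:2]])
E
```

```text
pics
{'time_s': 0.0, 'qpos': array([-7.24282908e+01,  5.04031091e+00,  7.86228054e+01,  3.09065120e-05,
        9.64615676e+01, -5.90760227e+00]), 'joint_vel': array([ 0.02575951,  0.03948399,  0.08739023,  0.02346821, -0.01116814,
       -0.00721804]), 'joint_efforts': array([-2.30889280e-03, -3.51870131e+01, -3.13273680e+01, -2.45852980e-04,
        1.07784726e-02,  3.81069256e-06]), 'tcp_pos': array([ 0.21897783, -0.50400969,  0.23014481]), 'ee_rot': array([-1.79875981e+02, -1.28635830e-02,  2.34793010e+01]), 'contact_force': array([0.31579805, 1.04308243, 1.09877708]), 'torque': array([-0.02494221, -0.01112199, -0.00502997]), 'grasp_force': 0.0, 'opening': 0.08532511239856712} 0.0187
scene [-0.40663549 -0.71850212  0.48614546] [-113.56358218   -0.41901189  -59.7249522 ] [[394.98989538   0.         281.24342793]
 [  0.         394.98989538 204.87992252]
 [  0.           0.           1.        ]]
caddy [(array([200., 194.]), 0.76, array([0.4937, 0.1096])), (array([197., 199.]), 0.56, array([0.4588, 0.0905]))]
tray [(array([303., 238.]), 0.73, array([ 0.4006, -0.3164]))]
saucer [(ar
[... 571 characters left out ...]
65978e+01] [[543.56366299   0.         280.41089679]
 [  0.         543.56366299 201.43698262]
 [  0.           0.           1.        ]]
caddy [(array([164., 199.]), 0.61, array([0.5207, 0.1298]))]
tray [(array([320., 237.]), 0.58, array([ 0.4002, -0.3154]))]
saucer [(array([246., 226.]), 0.85, array([ 0.4365, -0.1067]))]
white_spice [(array([160., 210.]), 0.54, array([0.4862, 0.1384]))]
dark_spice [(array([176., 220.]), 0.71, array([0.4556, 0.0918]))]
salt [(array([144., 197.]), 0.58, array([0.5249, 0.1873]))]
candle [(array([169., 192.]), 0.67, array([0.5371, 0.1148]))]
glass [(array([216., 158.]), 0.7, array([ 0.6377, -0.0205]))]
mug [(array([167., 202.]), 0.59, array([0.5114, 0.1209]))]
```

View pics/top0.png

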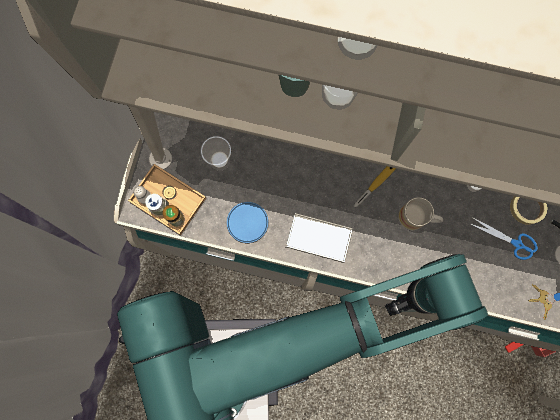

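View pics/scene0.png

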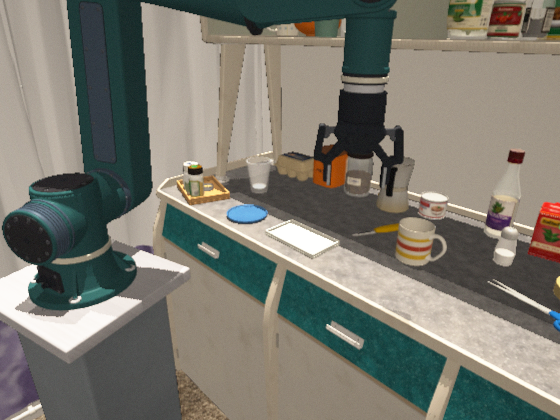

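```bash
python3 - <<'E'
from h import *
c=read_camera("top"); im=c["img"]
cr=cv2.resize(im[140:280,100:290],None,fx=4,fy=4,interpolation=cv2.INTER_CUBIC); cv2.imwrite('pics/crop1.png',cr[:,:,::-1])
for q in "caddy tray saucer white_spice dark_spice salt candle".split():
    r=nets.silhouettes(c,q)
    for a in r[:2]:
        m=a["pixels"].astype(np.uint8); 
        cs=max(cv2.findContours(m,0,2)[0],key=cv2.contourArea)
        rr=cv2.minAreaRect(cs); print(q,round(a["confidence"],2),np.round(a["bbox"],1),np.round(cv2.boxPoints(rr),1).tolist(), np.round([ray(c,p,.022 if q=='caddy' else .012)[:2] for p in cv2.boxPoints(rr)],3).tolist() if q in('caddy','tray','saucer') else '')
E
```

```text
caddy 0.82 [166.1 199.6  78.   68.6] [[128.5, 200.6999969482422], [154.10000610351562, 162.39999389648438], [206.0, 197.0], [180.5, 235.3000030517578]] [[0.512, 0.226], [0.624, 0.156], [0.518, 0.006], [0.409, 0.077]]
caddy 0.34 [169.9 192.7  15.2  14.5] [[163.0, 186.0], [176.0, 186.0], [176.0, 199.0], [163.0, 199.0]] [[0.553, 0.129], [0.552, 0.092], [0.514, 0.091], [0.515, 0.128]]
tray 0.85 [319.2 240.3  65.3  44.1] [[285.3999938964844, 247.60000610351562], [294.5, 211.10000610351562], [353.5, 225.89999389648438], [344.3999938964844, 262.3999938964844]] [[0.369, -0.217], [0.473, -0.246], [0.427, -0.412], [0.324, -0.381]]
saucer 0.91 [247.9 226.4  42.1  42.6] [[227.0, 202.0], [267.0, 202.0], [267.0, 242.0], [227.0, 242.0]] [[0.504, -0.053], [0.502, -0.168], [0.386, -0.166], [0.389, -0.053]]
saucer 0.58 [421.4 212.4  45.9  34.9] [[393.29998779296875, 204.89999389648438], [433.20001220703125, 191.60000610351562], [442.8999938964844, 220.6999969482422], [403.0, 234.0]] [[0.485, -0.529], [0.522, -0.646], [0.436, -0.667], [0.401, -0.551]]
white_spice 0.7 [157.9 203.2  18.9  19.5] [[141.0, 206.39999389648438], [151.39999389648438, 189.0], [170.1999969482422, 200.3000030517578], [159.8000030517578, 217.6999969482422]] 
white_spice 0.25 [214.4 153.1  29.2  34.4] [[195.5, 150.5], [216.0, 130.0], [239.5, 153.5], [219.0, 174.0]] 
dark_spice 0.91 [174.2 215.   19.7  22.4] [[160.0, 213.0], [170.5, 202.5], [186.5, 218.5], [176.0, 229.0]] 
salt 0.54 [141.1 195.3  19.4  18.7] [[129.60000610351562, 197.8000030517578], [136.60000610351562, 183.8000030517578], [151.39999389648438, 191.1999969482422], [144.39999389648438, 205.1999969482422]] 
candle 0.44 [169.8 193.8  12.5  14.9] [[161.0, 192.0], [169.0, 184.0], [177.5, 192.5], [169.5, 200.5]]
```

View pics/crop1.png

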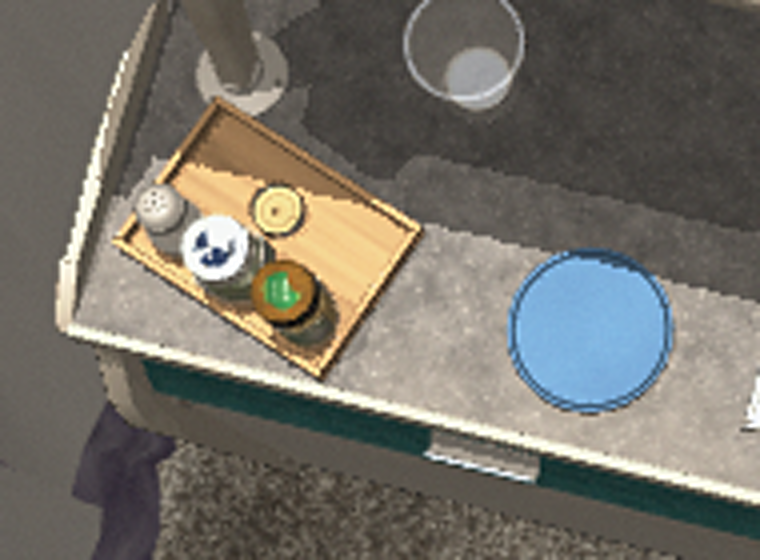

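Top view: the caddy is at pixels (166,199), with the row running salt (140,192), white (154,202), dark (171,213), and the tea light is at (169,193). The saucer is at (247,222) and the tray at (319,238). A hutch shelf overhangs the rear. Next I refine these positions and check the shelf clearance.

```bash
cat > meas.py <<'E'
from h import *
from scipy.optimize import least_squares
def fitrect(c,q,L,W,H):
    a=nets.silhouettes(c,q)[0]; m=a["pixels"].astype(np.uint8)
    cs=max(cv2.findContours(m,0,2)[0],key=cv2.contourArea)
    h=cv2.boxPoints(cv2.minAreaRect(cs))
    P=np.array([ray(c,p,H)[:2] for p in cs[:,0]])
    r=cv2.minAreaRect(P.astype(np.float32)*1000); return r
def circ_px(c,X,z,r,n=40):
    t=np.linspace(0,2*np.pi,n,endpoint=False)
    return np.array([proj(c,[X[0]+r*np.cos(a),X[1]+r*np.sin(a),z]) for a in t])
def fitcyl(c,m,z0,h,r0,r1,X0):
    # fit silhouette hull of a standing cone to mask bbox/centroid by IoU
    m=m.astype(bool)
    def iou(X):
        k=8
        pts=np.vstack([circ_px(c,X,z0,r0),circ_px(c,X,z0+h,r1)])
        M=np.zeros((420*k//1,560*k//1),np.uint8)
        return pts
    from scipy.optimize import minimize
    def cost(X):
        hull=cv2.convexHull(iou(X).astype(np.float32)).astype(np.float64)
        M=np.zeros((1680,2240),np.uint8); cv2.fillPoly(M,[np.round((hull*4+1.5)*16).astype(np.int32)],1,shift=4)
        f=cv2.resize(M.astype(np.float32),(560,420),interpolation=cv2.INTER_AREA)
        return np.abs(f-m).sum()
    o=minimize(cost,X0,method='Nelder-Mead',options=dict(initial_simplex=[X0,X0+[.008,0],X0+[0,.008]],xatol=2e-4,fatol=.1))
    return o.x,o.fun/m.sum()
E
python3 - <<'E'
from meas import *
J=dict(white_spice=(.006,.098,.0235,.0235,[.487,.135]),dark_spice=(.006,.105,.022,.022,[.457,.089]),salt=(.006,.090,.022,.015,[.523,.182]),candle=(.006,.016,.019,.019,[.53,.11]),saucer=(0,.009,.06,.06,[.445,-.108]))
for n in("top","scene"):
    c=read_camera(n)
    for q,L in dict(caddy=.022,tray=.012).items():
        (x,y),s,a=fitrect(c,q,0,0,L); print(n,q,round(x,1),round(y,1),np.round(s,1),round(a,1))
    for q,(z0,h,r0,r1,X0) in J.items():
        s=nets.silhouettes(c,q)
        if s:
            X,e=fitcyl(c,s[0]["pixels"],z0,h,r0,r1,np.array(X0)); print(n,q,np.round(s[0]["confidence"],2),np.round(X,4),round(e,2))
    if n=="top":
        for p in [(153.75,201.75,.104),(171.25,212.75,.111),(140,192,.093),(169.3,192.5,.022)]: print("caps",np.round(ray(c,p[:2],p[2]),4))
        for p in [(105,97),(135,100),(215,117),(400,158)]:
            print("shelf",p,[np.round(ray(c,p,z)[:2],3) for z in(.45,.5,.55)])
    else:
        for p in [(215,42),(400,42)]:
            print(n,"shelf ray",[np.round(c["eye"]+s*(ray(c,p,0)-c["eye"]) ,3) for s in (.02,)], Rm(c)@np.linalg.inv(c["mtx"])@[p[0],p[1],1])
E
```

```text
top caddy 515.0 117.5 [184.7 130. ] 56.0
top tray 397.1 -313.9 [173.7 104.4] 73.5
top white_spice 0.56 [0.4893 0.1347] 0.32
top dark_spice 0.6 [0.4585 0.0888] 0.06
top salt 0.61 [0.5264 0.1839] 0.42
top candle 0.55 [0.5357 0.1127] 0.09
top saucer 0.63 [ 0.4472 -0.1105] 0.05
caps [0.4901 0.1353 0.104 ]
caps [0.4576 0.0862 0.111 ]
caps [0.5204 0.1759 0.093 ]
caps [0.5334 0.1106 0.022 ]
shelf (105, 97) [array([0.647, 0.164]), array([0.626, 0.147]), array([0.604, 0.131])]
shelf (135, 100) [array([0.639, 0.1  ]), array([0.618, 0.086]), array([0.597, 0.073])]
shelf (215, 117) [array([ 0.597, -0.07 ]), array([ 0.578, -0.076]), array([ 0.559, -0.082])]
shelf (400, 158) [array([ 0.498, -0.454]), array([ 0.484, -0.442]), array([ 0.47 , -0.431])]
scene caddy 499.3 101.3 [228.9 137.3] 55.5
scene tray 386.5 -317.7 [185.1 115. ] 72.2
scene white_spice 0.73 [0.4991 0.1527] 1.71
scene dark_spice 0.64 [0.4797 0.1104] 0.19
scene candle 0.6 [0.538 0.11 ] 0.33
scene saucer 0.55 [ 0.4484 -0.1085] 0.1
scene shelf ray [array([-0.048, -0.427,  0.476])] [ 0.84950276  0.68991782 -0.02301181]
scene shelf ray [array([ 0.132, -0.577,  0.476])] [ 1.0856241   0.28544029 -0.01958662]
```

```bash
python3 - <<'E'
from h import *
c=read_camera("scene")
cv2.imwrite('pics/crop2.png',cv2.resize(c["img"][100:250,140:340],None,fx=4,fy=4,interpolation=cv2.INTER_CUBIC)[:,:,::-1])
t=read_camera("top")
for p in [(118,222),(124,190),(135,150),(125,222)]: print(p,[np.round(ray(t,p,z)[:2],3) for z in(0,.05,.1)])
E
```

```text
(118, 222) [array([0.455, 0.26 ]), array([0.446, 0.245]), array([0.438, 0.231])]
(124, 190) [array([0.549, 0.247]), array([0.537, 0.232]), array([0.525, 0.218])]
(135, 150) [array([0.669, 0.219]), array([0.653, 0.205]), array([0.638, 0.191])]
(125, 222) [array([0.455, 0.24 ]), array([0.446, 0.226]), array([0.437, 0.212])]
```

View pics/crop2.png

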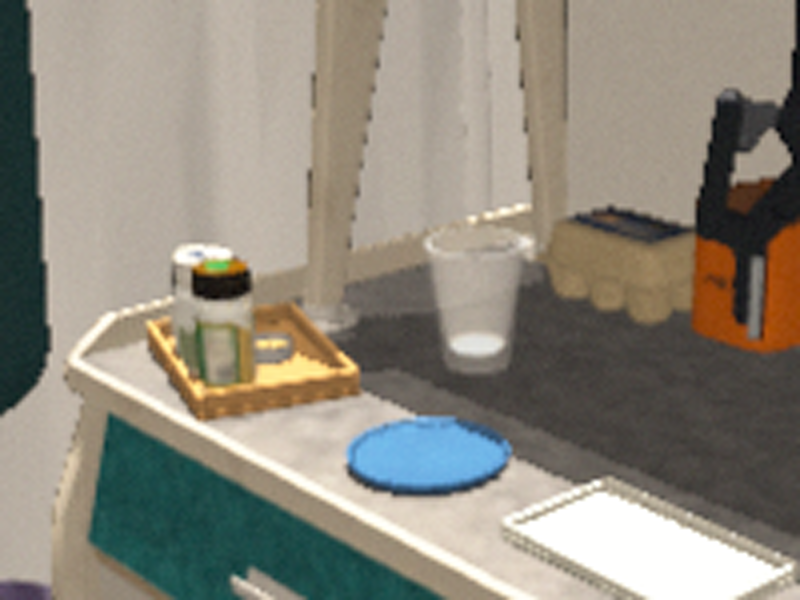

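```bash
python3 - <<'E'
from h import *
t=read_camera("scene")
for p in [(158,188),(160,181),(201,166),(190,163)]: print(p,[np.round(ray(t,p,z)[:2],3) for z in(0,.03,.05)])
E
python3 -m handwheel --help 2>&1 | head -5
```

```text
(158, 188) [array([0.465, 0.27 ]), array([0.411, 0.209]), array([0.375, 0.168])]
(160, 181) [array([0.518, 0.316]), array([0.461, 0.252]), array([0.423, 0.209])]
(201, 166) [array([0.726, 0.306]), array([0.656, 0.243]), array([0.609, 0.201])]
(190, 163) [array([0.732, 0.37 ]), array([0.662, 0.303]), array([0.615, 0.258])]
invalid input: not JSON, or not a number
```

```bash
cat >> h.py <<'E'
def to(x,y,z,psi):
    s=env.state(); p=s["tcp_pos"]; cur=s["ee_rot"][2]; Rt=R.from_euler('xyz',[180,0,psi],degrees=True).as_matrix()
    print("turn tool z",round(-((psi-cur+180)%360-180),2),"then shift mm",np.round(1000*Rt.T@(np.array([x,y,z])-p),1),"tcp",np.round(p,4),"rot",np.round(s["ee_rot"],2),"op",round(s["opening"],4),"t",s["time_s"],"F",np.round(s["contact_force"],1))
E
python3 -m handwheel '[[0,0,0,0,0,-8.1,1],[0,0,0,0,0,-8.1,1],[0,0,0,0,0,-8.1,1],[0,0,0,0,0,-8.2,1],[30,-6,0,0,0,0,1]]'
python3 -m handwheel '[[54,-11.5,0,0,0,0,1],[54,-11.5,0,0,0,0,1],[54,-11.5,0,0,0,0,1],[54,-11.5,0,0,0,0,1],[54,-11.5,0,0,0,0,1]]'
python3 -m handwheel '[[54,-11.5,0,0,0,0,1],[54,-11.5,0,0,0,0,1],[54,-11.5,0,0,0,0,1],[54,-11.5,0,0,0,0,1],[54,-11.5,0,0,0,0,1]]'
python3 -m handwheel '[[40,-9,0,0,0,0,1],[0,0,0,0,0,0,1],[0,0,0,0,0,0,1],[0,0,0,0,0,0,1],[0,0,0,0,0,0,1]]'
python3 -c "
from h import *
to(.458,.0872,.052,56)"
```

```text
time_s: 2.98
tcp_pos: [0.2304, -0.477, 0.2308]
ee_rot: [-180.0, 0.0, 55.9]
contact_force: [0.7, 0.1, 0.3]
opening: 0.0855
grasp_force: 0.0
time_s: 3.6
tcp_pos: [0.3347, -0.2187, 0.2316]
ee_rot: [179.9, -0.0, 55.9]
contact_force: [1.2, -0.2, 0.3]
opening: 0.0855
grasp_force: 0.0
time_s: 4.22
tcp_pos: [0.4382, 0.0375, 0.2317]
ee_rot: [179.9, -0.0, 56.0]
contact_force: [0.9, -0.3, -0.4]
opening: 0.0854
grasp_force: 0.0
time_s: 4.85
tcp_pos: [0.4525, 0.0729, 0.2315]
ee_rot: [180.0, -0.0, 55.9]
contact_force: [-0.3, 0.1, 0.2]
opening: 0.0855
grasp_force: 0.0
turn tool z -0.13 then shift mm [ 14.9  -3.5 179.5] tcp [0.4525 0.0729 0.2315] rot [ 1.7997e+02 -1.0000e-02  5.5870e+01] op 0.0855 t 4.85 F [-0.3  0.1  0.2]
```

```bash

python3 -m handwheel '[[15,-3.5,20,0,0,0,1],[0,0,50,0,0,0,1],[0,0,50,0,0,0,1],[0,0,35,0,0,0,1],[0,0,24.5,0,0,0,1]]' 30
python3 -m handwheel '[[0,0,0,0,0,0,1],[0,0,0,0,0,0,0.7],[0,0,0,0,0,0,0.6],[0,0,0,0,0,0,0.5],[0,0,0,0,0,0,0.4]]'
python3 -m handwheel '[[0,0,0,0,0,0,0.3],[0,0,0,0,0,0,0.3],[0,0,0,0,0,0,0.3],[0,0,0,0,0,0,0.3],[0,0,0,0,0,0,0.3]]'
python3 -c "
from h import *
to(.458,.0872,.052,56); c=read_camera('scene'); im=c['img'][60:270,120:400]; cv2.imwrite('pics/g1.png',cv2.resize(im,None,fx=2.8,fy=2.8)[:,:,::-1])"
```

```text
time_s: 5.48
tcp_pos: [0.4571, 0.0874, 0.0498]
ee_rot: [-179.9, 0.1, 55.9]
contact_force: [0.2, 0.1, 0.1]
opening: 0.0855
grasp_force: 0.0
time_s: 6.1
tcp_pos: [0.4591, 0.0883, 0.0535]
ee_rot: [179.9, -0.1, 56.0]
contact_force: [-1.4, -0.5, 4.7]
opening: 0.0431
grasp_force: 26.2
time_s: 6.72
tcp_pos: [0.4591, 0.0884, 0.0535]
ee_rot: [179.9, -0.1, 56.0]
contact_force: [-1.3, 0.4, 5.5]
opening: 0.0432
grasp_force: 26.2
turn tool z -0.01 then shift mm [-1.6 -0.3  1.5] tcp [0.4591 0.0884 0.0535] rot [ 1.7987e+02 -9.0000e-02  5.5990e+01] op 0.0432 t 6.725 F [-1.3  0.4  5.5]
```

View pics/g1.png

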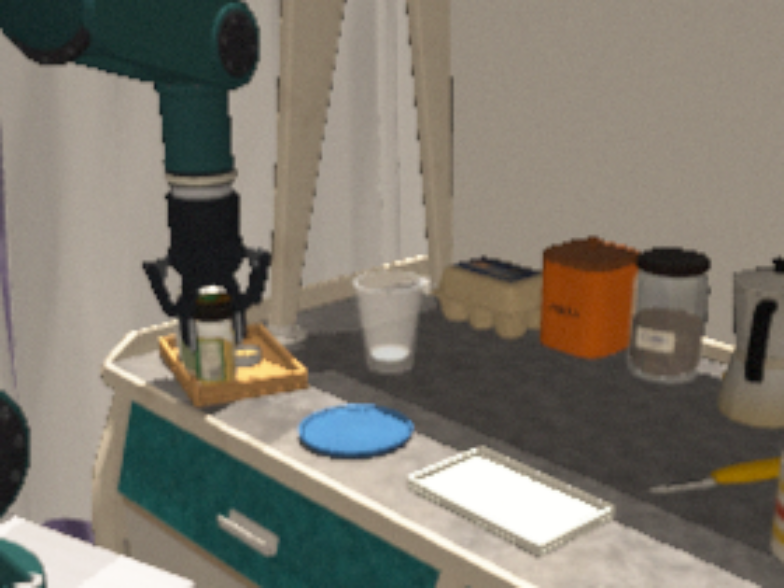

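```bash

python3 -m handwheel '[[0,0,-5,0,0,0,0.3],[0,0,-25,0,0,0,0.3],[0,0,-40,0,0,0,0.3],[0,0,-40,0,0,0,0.3],[0,0,-15,0,0,0,0.3]]'
python3 -m handwheel '[[0,0,0,0,0,-5,0.3],[0,0,0,0,0,-6,0.3],[0,0,0,0,0,-6.5,0.3],[0,0,0,0,0,0,0.3],[0,0,0,0,0,0,0.3]]'
python3 -c "
from h import *
to(.3832,-.3644,.056,73.5)"
```

```text
time_s: 7.4
tcp_pos: [0.4594, 0.0884, 0.1795]
ee_rot: [179.8, -0.2, 56.0]
contact_force: [0.7, 0.6, -1.4]
opening: 0.043
grasp_force: 27.5
time_s: 8.02
tcp_pos: [0.4578, 0.0882, 0.1759]
ee_rot: [-179.9, 0.0, 73.4]
contact_force: [-0.5, 0.2, -0.5]
opening: 0.0426
grasp_force: 27.5
turn tool z -0.11 then shift mm [-455.1   57.1  119.9] tcp [0.4578 0.0882 0.1759] rot [-1.7992e+02  4.0000e-02  7.3390e+01] op 0.0426 t 8.025 F [-0.5  0.2 -0.5]
```

```bash

python3 -m handwheel '[[-25,3,0,0,0,0,0.3],[-40,5,0,0,0,0,0.3],[-50,6,0,0,0,0,0.3],[-50,6,0,0,0,0,0.3],[-50,6,0,0,0,0,0.3]]'
python3 -m handwheel '[[-50,6,0,0,0,0,0.3],[-50,6,0,0,0,0,0.3],[-50,6,0,0,0,0,0.3],[-40,6,0,0,0,0,0.3],[-30,4,0,0,0,0,0.3]]'
python3 -m handwheel '[[-20,3,0,0,0,0,0.3],[0,0,20,0,0,0,0.3],[0,0,40,0,0,0,0.3],[0,0,40,0,0,0,0.3],[0,0,10,0,0,0,0.3]]'
python3 -m handwheel '[[0,0,4,0,0,0,0.3],[0,0,2,0,0,0,0.3],[0,0,0,0,0,0,0.3],[0,0,0,0,0,0,0.3],[0,0,0,0,0,0,0.3]]'
python3 -c "
from h import *
to(.3832,-.3644,.0515,73.5)"
```

```text
time_s: 8.65
tcp_pos: [0.4214, -0.1267, 0.1766]
ee_rot: [180.0, 0.0, 73.4]
contact_force: [-0.0, -0.6, -1.7]
opening: 0.0436
grasp_force: 27.5
time_s: 9.28
tcp_pos: [0.3856, -0.3459, 0.1763]
ee_rot: [-180.0, -0.0, 73.3]
contact_force: [0.6, 0.7, -1.4]
opening: 0.0429
grasp_force: 27.5
time_s: 9.9
tcp_pos: [0.382, -0.362, 0.0635]
ee_rot: [-179.7, -0.2, 73.5]
contact_force: [0.2, 1.3, -0.7]
opening: 0.0429
grasp_force: 27.5
time_s: 10.52
tcp_pos: [0.3836, -0.3645, 0.0614]
ee_rot: [179.9, 0.0, 73.5]
contact_force: [-1.1, 0.4, -1.7]
opening: 0.0432
grasp_force: 27.6
turn tool z -0.02 then shift mm [-0.1 -0.4  9.9] tcp [ 0.3836 -0.3645  0.0614] rot [1.7995e+02 4.0000e-02 7.3480e+01] op 0.0432 t 10.525 F [-1.1  0.4 -1.7]
```

```bash

python3 -m handwheel '[[0,0,4,0,0,0,0.3],[0,0,3,0,0,0,0.3],[0,0,1,0,0,0,0.3],[0,0,0,0,0,0,0.3],[0,0,0,0,0,0,0.3]]'
python3 -m handwheel '[[0,0,0.7,0,0,0,0.3],[0,0,0.7,0,0,0,0.3],[0,0,0.6,0,0,0,0.3],[0,0,0,0,0,0,0.3],[0,0,0,0,0,0,0.3]]'
```

```text
time_s: 11.15
tcp_pos: [0.3835, -0.3643, 0.0529]
ee_rot: [180.0, 0.0, 73.5]
contact_force: [-0.2, 0.1, -1.3]
opening: 0.0429
grasp_force: 27.6
time_s: 11.78
tcp_pos: [0.3835, -0.3642, 0.0516]
ee_rot: [180.0, 0.0, 73.5]
contact_force: [-1.9, 2.7, 5.5]
opening: 0.0435
grasp_force: 28.0
```

```bash

python3 -m handwheel '[[0,0,0,0,0,0,0.54],[0,0,0,0,0,0,0.58],[0,0,0,0,0,0,0.65],[0,0,0,0,0,0,0.8],[0,0,0,0,0,0,1]]'
python3 -m handwheel '[[0,0,0,0,0,0,1],[0,0,0,0,0,0,1],[0,0,-25,0,0,0,1],[0,0,-50,0,0,0,1],[0,0,-50,0,0,0,1]]'
python3 -m handwheel '[[0,0,0,0,0,5.5,1],[0,0,0,0,0,6,1],[0,0,0,0,0,6,1],[0,0,0,0,0,0,1],[0,0,0,0,0,0,1]]'
python3 -c "
from h import *
to(.490,.1350,.048,56); c=read_camera('scene'); im=c['img'][60:270,120:400]; cv2.imwrite('pics/g2.png',cv2.resize(im,None,fx=2.8,fy=2.8)[:,:,::-1])"
```

```text
time_s: 12.4
tcp_pos: [0.3834, -0.3642, 0.0507]
ee_rot: [180.0, 0.0, 73.5]
contact_force: [-0.8, 0.3, 0.4]
opening: 0.0837
grasp_force: 0.0
time_s: 13.02
tcp_pos: [0.3832, -0.3639, 0.1768]
ee_rot: [-180.0, -0.0, 73.5]
contact_force: [-0.4, -0.7, 0.5]
opening: 0.0853
grasp_force: 0.0
time_s: 13.65
tcp_pos: [0.3834, -0.3642, 0.1758]
ee_rot: [180.0, 0.0, 56.1]
contact_force: [1.0, -0.5, -0.6]
opening: 0.0856
grasp_force: 0.0
turn tool z 0.06 then shift mm [ 473.4 -190.8  127.8] tcp [ 0.3834 -0.3642  0.1758] rot [180.     0.    56.06] op 0.0856 t 13.65 F [ 1.  -0.5 -0.6]
```

View pics/g2.png

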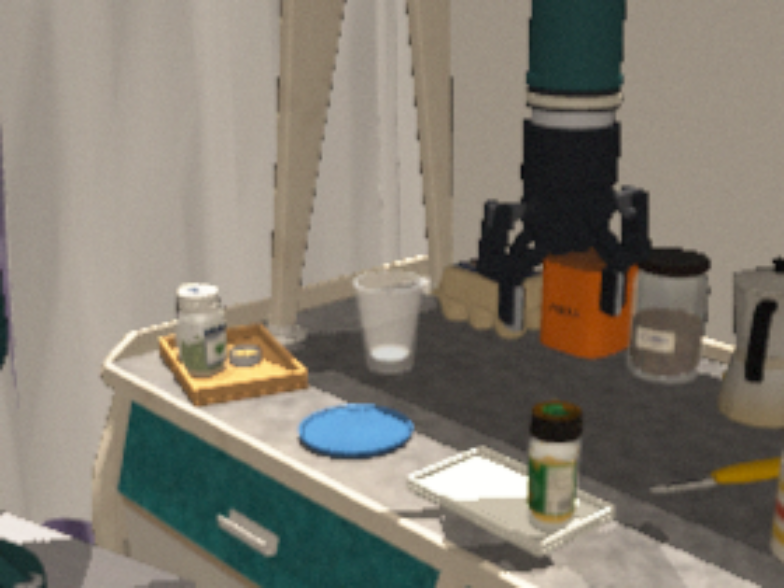

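The dark jar stands upright at the far end of the tray, around crop (553,465). White is now fully visible at (202,330). I'll re-measure white before the next grasp.

```bash
cat > jm.py <<'E'
import sys
from meas import *
D=dict(white_spice=(.098,.0235,.0235),dark_spice=(.105,.022,.022),salt=(.090,.022,.015),candle=(.016,.019,.019),saucer=(.009,.06,.06))
for n in("top","scene"):
    c=read_camera(n)
    for a in sys.argv[1:]:
        q,x,y,z0=a.split(','); s=nets.silhouettes(c,q)
        for k in s[:1]:
            X,e=fitcyl(c,k["pixels"],float(z0),*D[q],np.array([float(x),float(y)])); print(n,q,round(k["confidence"],2),np.round(X,4),round(e,2))
E
python3 jm.py white_spice,.49,.135,.006 dark_spice,.3835,-.3642,.004 salt,.521,.178,.006
```

```text
top white_spice 0.82 [0.4907 0.1351] 0.1
top dark_spice 0.45 [ 0.3858 -0.3329] 6.1
top salt 0.46 [0.5263 0.1861] 0.51
scene white_spice 0.9 [0.4952 0.1396] 0.11
scene dark_spice 0.7 [ 0.3871 -0.3603] 0.11
```

```bash

python3 -m handwheel '[[25,-10,0,0,0,0,1],[40,-16,0,0,0,0,1],[50,-20,0,0,0,0,1],[50,-20,0,0,0,0,1],[50,-20,0,0,0,0,1]]'
python3 -m handwheel '[[50,-20,0,0,0,0,1],[50,-20,0,0,0,0,1],[50,-20,0,0,0,0,1],[50,-20,0,0,0,0,1],[35,-15,0,0,0,0,1]]'
python3 -m handwheel '[[20,-9,0,0,0,0,1],[0,0,0,0,0,0,1],[0,0,0,0,0,0,1],[0,0,0,0,0,0,1],[0,0,0,0,0,0,1]]'
python3 -c "
from h import *
to(.490,.1350,.048,56)"
```

```text
time_s: 14.72
tcp_pos: [0.4326, -0.1363, 0.176]
ee_rot: [180.0, -0.0, 56.0]
contact_force: [0.1, -0.0, -0.1]
opening: 0.0854
grasp_force: 0.0
time_s: 15.35
tcp_pos: [0.4853, 0.1123, 0.1759]
ee_rot: [180.0, -0.0, 56.1]
contact_force: [0.1, -0.5, 0.3]
opening: 0.0853
grasp_force: 0.0
time_s: 15.98
tcp_pos: [0.4889, 0.1309, 0.1759]
ee_rot: [180.0, 0.0, 55.9]
contact_force: [-0.0, -0.6, 0.7]
opening: 0.0855
grasp_force: 0.0
turn tool z -0.1 then shift mm [  4.   -1.4 127.9] tcp [0.4889 0.1309 0.1759] rot [179.99   0.    55.9 ] op 0.0855 t 15.975 F [-0.  -0.6  0.7]
```

```bash

python3 -m handwheel '[[5,-0.8,5,0,0,0,1],[0,0,35,0,0,0,1],[0,0,45,0,0,0,1],[0,0,30,0,0,0,1],[0,0,13,0,0,0,1]]' 30
python3 -m handwheel '[[0,0,0,0,0,0,1],[0,0,0,0,0,0,0.7],[0,0,0,0,0,0,0.6],[0,0,0,0,0,0,0.5],[0,0,0,0,0,0,0.4]]'
python3 -m handwheel '[[0,0,0,0,0,0,0.3],[0,0,0,0,0,0,0.3],[0,0,0,0,0,0,0.3],[0,0,0,0,0,0,0.3],[0,0,0,0,0,0,0.3]]'
python3 -m handwheel '[[0,0,-5,0,0,0,0.3],[0,0,-25,0,0,0,0.3],[0,0,-40,0,0,0,0.3],[0,0,-40,0,0,0,0.3],[0,0,-15,0,0,0,0.3]]'
python3 -m handwheel '[[0,0,0,0,0,-5,0.3],[0,0,0,0,0,-6,0.3],[0,0,0,0,0,-6.5,0.3],[0,0,0,0,0,0,0.3],[0,0,0,0,0,0,0.3]]'
python3 -c "
from h import *
to(.398,-.3145,.060,73.5)"
```

```text
time_s: 16.6
tcp_pos: [0.4895, 0.1361, 0.0453]
ee_rot: [-179.8, 0.2, 56.0]
contact_force: [-0.8, -0.3, 1.0]
opening: 0.0856
grasp_force: 0.0
time_s: 17.23
tcp_pos: [0.4923, 0.1366, 0.0498]
ee_rot: [179.9, -0.1, 56.0]
contact_force: [-2.2, 0.7, 7.0]
opening: 0.0514
grasp_force: 31.6
time_s: 17.85
tcp_pos: [0.4923, 0.1366, 0.0498]
ee_rot: [179.9, -0.1, 56.0]
contact_force: [-2.2, 1.0, 6.6]
opening: 0.0514
grasp_force: 31.6
time_s: 18.48
tcp_pos: [0.4922, 0.1364, 0.1754]
ee_rot: [179.8, -0.2, 56.0]
contact_force: [-0.0, 0.3, -1.9]
opening: 0.0518
grasp_force: 32.1
time_s: 19.1
tcp_pos: [0.4906, 0.1362, 0.1718]
ee_rot: [-179.9, 0.0, 73.4]
contact_force: [0.2, -0.2, -0.6]
opening: 0.0513
grasp_force: 32.1
turn tool z -0.11 then shift mm [-458.4   39.2  111.8] tcp [0.4906 0.1362 0.1718] rot [-1.7991e+02  5.0000e-02  7.3390e+01] op 0.0513 t 19.1 F [ 0.2 -0.2 -0.6]
```

```bash

python3 -m handwheel '[[-25,2,0,0,0,0,0.3],[-40,3.5,0,0,0,0,0.3],[-50,4.5,0,0,0,0,0.3],[-50,4,0,0,0,0,0.3],[-50,4.5,0,0,0,0,0.3]]'
python3 -m handwheel '[[-50,4.5,0,0,0,0,0.3],[-50,4,0,0,0,0,0.3],[-50,4.5,0,0,0,0,0.3],[-40,3.5,0,0,0,0,0.3],[-30,2.5,0,0,0,0,0.3]]'
python3 -m handwheel '[[-21.5,1.7,0,0,0,0,0.3],[0,0,10,0,0,0,0.3],[0,0,20,0,0,0,0.3],[0,0,0,0,0,0,0.3],[0,0,0,0,0,0,0.3]]'
python3 -c "
from h import *
to(.3985,-.3125,.0478,73.5)"
```

```text
time_s: 19.73
tcp_pos: [0.4471, -0.0765, 0.1727]
ee_rot: [180.0, 0.0, 73.4]
contact_force: [1.2, -0.5, -1.3]
opening: 0.0516
grasp_force: 32.1
time_s: 20.35
tcp_pos: [0.4026, -0.2932, 0.1725]
ee_rot: [-180.0, 0.0, 73.3]
contact_force: [0.8, 0.4, -1.1]
opening: 0.0515
grasp_force: 32.1
time_s: 20.98
tcp_pos: [0.3992, -0.3119, 0.1431]
ee_rot: [180.0, -0.0, 73.5]
contact_force: [-0.8, -0.4, -0.3]
opening: 0.0516
grasp_force: 32.1
turn tool z 0.04 then shift mm [-0.8 -0.5 95.3] tcp [ 0.3992 -0.3119  0.1431] rot [ 1.7998e+02 -1.0000e-02  7.3540e+01] op 0.0516 t 20.975 F [-0.8 -0.4 -0.3]
```

```bash

python3 -m handwheel '[[0,0,15,0,0,0,0.3],[0,0,30,0,0,0,0.3],[0,0,25,0,0,0,0.3],[0,0,15,0,0,0,0.3],[0,0,6,0,0,0,0.3]]'
python3 -m handwheel '[[0,0,1,0,0,0,0.3],[0,0,1,0,0,0,0.3],[0,0,0,0,0,0,0.3],[0,0,0,0,0,0,0.3],[0,0,0,0,0,0,0.3]]'
```

```text
time_s: 21.6
tcp_pos: [0.3985, -0.3122, 0.0508]
ee_rot: [-179.9, -0.0, 73.5]
contact_force: [-0.3, -0.1, -1.5]
opening: 0.052
grasp_force: 32.1
time_s: 22.22
tcp_pos: [0.3989, -0.3127, 0.0501]
ee_rot: [180.0, 0.0, 73.5]
contact_force: [0.3, -0.2, -1.1]
opening: 0.0514
grasp_force: 32.1
```

```bash

python3 -m handwheel '[[0,0,0.8,0,0,0,0.3],[0,0,0.6,0,0,0,0.3],[0,0,0.5,0,0,0,0.3],[0,0,0.3,0,0,0,0.3],[0,0,0,0,0,0,0.3]]'
python3 -m handwheel '[[0,0,0.5,0,0,0,0.3],[0,0,0,0,0,0,0.3],[0,0,0,0,0,0,0.3],[0,0,0,0,0,0,0.3],[0,0,0,0,0,0,0.3]]'
```

```text
time_s: 22.85
tcp_pos: [0.3987, -0.3126, 0.0479]
ee_rot: [-180.0, 0.0, 73.5]
contact_force: [-0.2, 0.1, 1.1]
opening: 0.0515
grasp_force: 32.3
time_s: 23.48
tcp_pos: [0.3988, -0.3127, 0.0479]
ee_rot: [180.0, 0.0, 73.5]
contact_force: [-2.9, 2.4, 5.5]
opening: 0.0515
grasp_force: 32.6
```

```bash

python3 -m handwheel '[[0,0,0,0,0,0,0.64],[0,0,0,0,0,0,0.68],[0,0,0,0,0,0,0.75],[0,0,0,0,0,0,0.85],[0,0,0,0,0,0,1]]'
python3 -m handwheel '[[0,0,0,0,0,0,1],[0,0,0,0,0,0,1],[0,0,-25,0,0,0,1],[0,0,-50,0,0,0,1],[0,0,-50,0,0,0,1]]'
python3 -m handwheel '[[0,0,0,0,0,5.5,1],[0,0,0,0,0,6,1],[0,0,0,0,0,6,1],[0,0,0,0,0,0,1],[0,0,0,0,0,0,1]]'
python3 jm.py salt,.522,.18,.006 candle,.535,.111,.006 white_spice,.3988,-.3127,.004
python3 -c "
from h import *
to(.522,.180,.036,56); c=read_camera('scene'); im=c['img'][60:270,120:400]; cv2.imwrite('pics/g3.png',cv2.resize(im,None,fx=2.8,fy=2.8)[:,:,::-1])
t=read_camera('top');cv2.imwrite('pics/g3t.png',cv2.resize(t['img'][140:280,110:380],None,fx=2.9,fy=2.9,interpolation=cv2.INTER_CUBIC)[:,:,::-1])
for a in nets.tip_of(c,'salt')[:3]: print(np.round(ray(c,a['location'],.006),4),a['confidence'])"
```

```text
time_s: 24.1
tcp_pos: [0.3989, -0.3126, 0.0471]
ee_rot: [180.0, 0.0, 73.5]
contact_force: [-0.3, 0.3, -0.5]
opening: 0.0853
grasp_force: 0.0
time_s: 24.72
tcp_pos: [0.3985, -0.3123, 0.1731]
ee_rot: [-180.0, -0.0, 73.5]
contact_force: [0.3, -0.5, -0.1]
opening: 0.0856
grasp_force: 0.0
time_s: 25.35
tcp_pos: [0.3988, -0.3125, 0.1721]
ee_rot: [-180.0, 0.0, 56.1]
contact_force: [0.6, 0.1, -0.4]
opening: 0.0858
grasp_force: 0.0
top salt 0.55 [0.5257 0.1839] 0.2
top candle 0.48 [0.5365 0.1118] 0.15
top white_spice 0.41 [ 0.3749 -0.3183] 5.79
scene salt 0.77 [0.5233 0.1814] 0.13
scene candle 0.39 [0.5352 0.1138] 0.26
scene white_spice 0.85 [ 0.3987 -0.3098] 0.17
turn tool z -0.01 then shift mm [ 477.2 -173.3  136.1] tcp [ 0.3988 -0.3126  0.1721] rot [180.     0.    55.99] op 0.0853 t 25.75 F [-0.1 -0.1 -0.7]
[0.5401 0.2013 0.006 ] 0.7
```

View pics/g3.png

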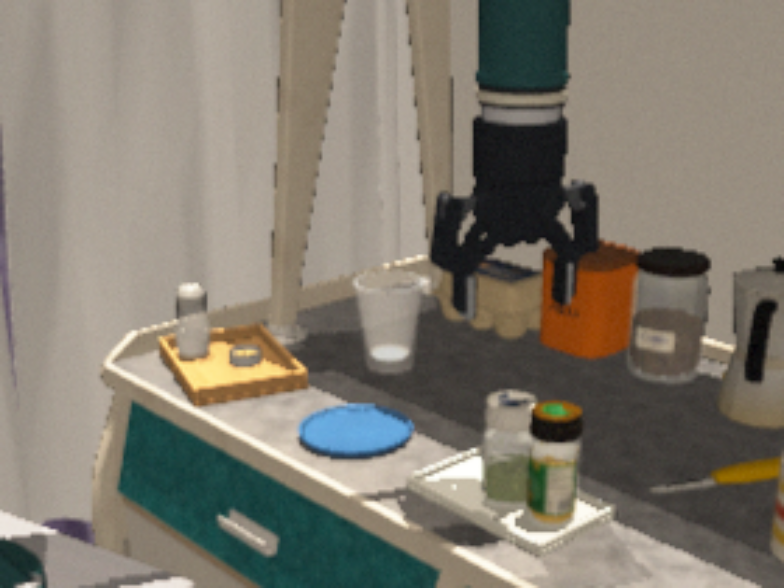

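View pics/g3t.png

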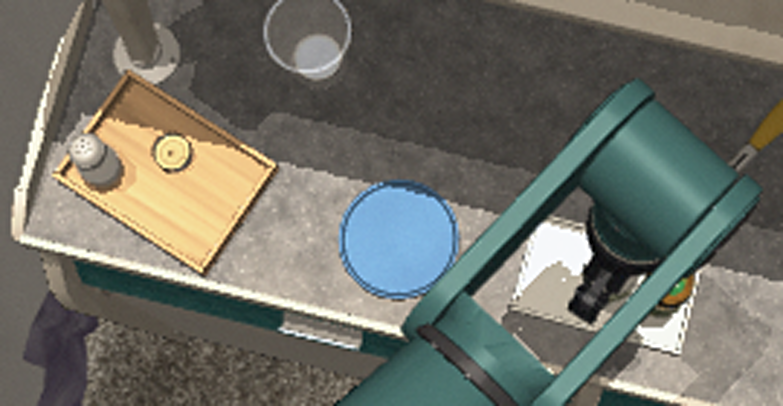

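Both jars stand upright on the tray. The salt, crop (192,320), is now unobstructed and the fits agree on about (0.523, 0.181).

```bash

python3 -m handwheel '[[25,-9,0,0,0,0,1],[40,-15,0,0,0,0,1],[50,-18,0,0,0,0,1],[50,-18,0,0,0,0,1],[50,-18,0,0,0,0,1]]'
python3 -m handwheel '[[50,-18,0,0,0,0,1],[50,-18,0,0,0,0,1],[50,-18,0,0,0,0,1],[50,-18,0,0,0,0,1],[35,-13,0,0,0,0,1]]'
python3 -m handwheel '[[28.6,-10,0,0,0,0,1],[0,0,10,0,0,0,1],[0,0,20,0,0,0,1],[0,0,0,0,0,0,1],[0,0,0,0,0,0,1]]'
python3 -c "
from h import *
to(.523,.181,.036,56)"
```

```text
time_s: 26.52
tcp_pos: [0.4547, -0.0892, 0.1723]
ee_rot: [180.0, -0.0, 56.0]
contact_force: [0.2, 0.1, -0.7]
opening: 0.0852
grasp_force: 0.0
time_s: 27.15
tcp_pos: [0.5157, 0.1539, 0.1721]
ee_rot: [180.0, -0.0, 56.1]
contact_force: [0.6, -1.2, -0.3]
opening: 0.0854
grasp_force: 0.0
time_s: 27.78
tcp_pos: [0.5233, 0.1802, 0.1424]
ee_rot: [180.0, 0.0, 55.9]
contact_force: [-0.1, 0.8, 0.7]
opening: 0.0851
grasp_force: 0.0
turn tool z -0.08 then shift mm [  0.5  -0.7 106.4] tcp [0.5233 0.1802 0.1424] rot [1.7998e+02 1.0000e-02 5.5920e+01] op 0.0851 t 27.775 F [-0.1  0.8  0.7]
```

```bash

python3 -m handwheel '[[0.5,-0.5,15,0,0,0,1],[0,0,30,0,0,0,1],[0,0,30,0,0,0,1],[0,0,20,0,0,0,1],[0,0,11,0,0,0,1]]' 30
python3 -m handwheel '[[0,0,0,0,0,0,1],[0,0,0,0,0,0,0.7],[0,0,0,0,0,0,0.6],[0,0,0,0,0,0,0.5],[0,0,0,0,0,0,0.4]]'
python3 -m handwheel '[[0,0,0,0,0,0,0.3],[0,0,0,0,0,0,0.3],[0,0,0,0,0,0,0.3],[0,0,0,0,0,0,0.3],[0,0,0,0,0,0,0.3]]'
python3 -m handwheel '[[0,0,-5,0,0,0,0.3],[0,0,-25,0,0,0,0.3],[0,0,-40,0,0,0,0.3],[0,0,-40,0,0,0,0.3],[0,0,-15,0,0,0,0.3]]'
python3 -m handwheel '[[0,0,0,0,0,-5,0.3],[0,0,0,0,0,-6,0.3],[0,0,0,0,0,-6.5,0.3],[0,0,0,0,0,0,0.3],[0,0,0,0,0,0,0.3]]'
python3 -c "
from h import *
to(.4134,-.2622,.060,73.5)"
```

```text
time_s: 28.4
tcp_pos: [0.5222, 0.1813, 0.0343]
ee_rot: [-179.9, 0.1, 56.0]
contact_force: [-0.3, -0.5, -1.0]
opening: 0.0857
grasp_force: 0.0
time_s: 29.02
tcp_pos: [0.5235, 0.1819, 0.0373]
ee_rot: [180.0, -0.1, 56.0]
contact_force: [-0.0, 0.8, 4.1]
opening: 0.0391
grasp_force: 30.1
time_s: 29.65
tcp_pos: [0.5235, 0.182, 0.0373]
ee_rot: [180.0, -0.1, 56.0]
contact_force: [-2.2, 0.4, 6.2]
opening: 0.0392
grasp_force: 30.2
time_s: 30.28
tcp_pos: [0.5243, 0.1818, 0.1637]
ee_rot: [179.8, -0.2, 56.0]
contact_force: [0.3, -1.2, -1.7]
opening: 0.0388
grasp_force: 30.0
time_s: 30.9
tcp_pos: [0.5227, 0.1815, 0.1601]
ee_rot: [-179.9, 0.1, 73.4]
contact_force: [-0.1, 0.3, -1.3]
opening: 0.0388
grasp_force: 30.0
turn tool z -0.11 then shift mm [-456.4   21.3  100.1] tcp [0.5227 0.1815 0.1601] rot [-1.7992e+02  6.0000e-02  7.3390e+01] op 0.0388 t 30.9 F [-0.1  0.3 -1.3]
```

```bash

python3 -m handwheel '[[-25,1,0,0,0,0,0.3],[-40,2,0,0,0,0,0.3],[-50,2.3,0,0,0,0,0.3],[-50,2.3,0,0,0,0,0.3],[-50,2.3,0,0,0,0,0.3]]'
python3 -m handwheel '[[-50,2.3,0,0,0,0,0.3],[-50,2.3,0,0,0,0,0.3],[-50,2.3,0,0,0,0,0.3],[-40,2,0,0,0,0,0.3],[-30,1.4,0,0,0,0,0.3]]'
python3 -m handwheel '[[-21.4,1,0,0,0,0,0.3],[0,0,10,0,0,0,0.3],[0,0,20,0,0,0,0.3],[0,0,0,0,0,0,0.3],[0,0,0,0,0,0,0.3]]'
python3 -m handwheel '[[0,0,15,0,0,0,0.3],[0,0,30,0,0,0,0.3],[0,0,25,0,0,0,0.3],[0,0,15,0,0,0,0.3],[0,0,4,0,0,0,0.3]]'
python3 -m handwheel '[[0,0,1,0,0,0,0.3],[0,0,1,0,0,0,0.3],[0,0,0,0,0,0,0.3],[0,0,0,0,0,0,0.3],[0,0,0,0,0,0,0.3]]'
python3 -c "
from h import *
to(.4134,-.2622,.0353,73.5)"
```

```text
time_s: 31.52
tcp_pos: [0.4708, -0.0287, 0.1609]
ee_rot: [180.0, 0.0, 73.4]
contact_force: [1.5, -0.0, -1.1]
opening: 0.0393
grasp_force: 30.0
time_s: 32.15
tcp_pos: [0.418, -0.2428, 0.1609]
ee_rot: [-180.0, 0.0, 73.3]
contact_force: [0.3, -0.8, -0.5]
opening: 0.0392
grasp_force: 30.0
time_s: 32.78
tcp_pos: [0.4139, -0.2614, 0.1313]
ee_rot: [180.0, -0.0, 73.5]
contact_force: [-0.6, -0.1, -0.6]
opening: 0.0393
grasp_force: 30.0
time_s: 33.4
tcp_pos: [0.4131, -0.2615, 0.041]
ee_rot: [-179.9, -0.0, 73.5]
contact_force: [-0.4, 0.6, -1.0]
opening: 0.0393
grasp_force: 30.0
time_s: 34.02
tcp_pos: [0.4137, -0.2621, 0.0403]
ee_rot: [180.0, 0.0, 73.5]
contact_force: [-0.3, -0.2, -0.7]
opening: 0.0389
grasp_force: 30.0
turn tool z -0.02 then shift mm [-0.2 -0.3  5. ] tcp [ 0.4137 -0.2621  0.0403] rot [1.7998e+02 2.0000e-02 7.3480e+01] op 0.0389 t 34.025 F [-0.3 -0.2 -0.7]
```

```bash

python3 -m handwheel '[[0,0,1.5,0,0,0,0.3],[0,0,1.5,0,0,0,0.3],[0,0,1,0,0,0,0.3],[0,0,0.7,0,0,0,0.3],[0,0,0,0,0,0,0.3]]'
python3 -m handwheel '[[0,0,0.6,0,0,0,0.3],[0,0,0.3,0,0,0,0.3],[0,0,0,0,0,0,0.3],[0,0,0,0,0,0,0.3],[0,0,0,0,0,0,0.3]]'
```

```text
time_s: 34.65
tcp_pos: [0.4136, -0.262, 0.0354]
ee_rot: [180.0, 0.0, 73.5]
contact_force: [-0.7, -0.8, -1.3]
opening: 0.0391
grasp_force: 30.0
time_s: 35.28
tcp_pos: [0.4137, -0.2621, 0.0353]
ee_rot: [180.0, 0.0, 73.5]
contact_force: [-2.4, 0.8, 5.4]
opening: 0.0391
grasp_force: 31.0
```

```bash

python3 -m handwheel '[[0,0,0,0,0,0,0.5],[0,0,0,0,0,0,0.54],[0,0,0,0,0,0,0.6],[0,0,0,0,0,0,0.8],[0,0,0,0,0,0,1]]'
python3 -m handwheel '[[0,0,0,0,0,0,1],[0,0,0,0,0,0,1],[0,0,-25,0,0,0,1],[0,0,-50,0,0,0,1],[0,0,-50,0,0,0,1]]'
python3 -m handwheel '[[0,0,-20,0,0,-7,1],[0,0,0,0,0,-9,1],[0,0,0,0,0,-9,0.8],[0,0,0,0,0,-9,0.7],[0,0,0,0,0,-9,0.7]]'
python3 -m handwheel '[[0,0,0,0,0,-9,0.7],[0,0,0,0,0,-9,0.7],[0,0,0,0,0,-8,0.7],[0,0,0,0,0,-3.5,0.7],[0,0,0,0,0,0,0.7]]'
python3 -c "
from h import *
to(.535,.1115,.060,146)
c=read_camera('scene'); cv2.imwrite('pics/g4.png',cv2.resize(c['img'][60:270,120:400],None,fx=2.8,fy=2.8)[:,:,::-1])"
python3 jm.py candle,.535,.1115,.006 saucer,.447,-.11,0
```

```text
time_s: 35.9
tcp_pos: [0.4136, -0.262, 0.0344]
ee_rot: [-180.0, 0.0, 73.5]
contact_force: [0.2, -0.3, -0.4]
opening: 0.0838
grasp_force: 0.0
time_s: 36.52
tcp_pos: [0.4133, -0.2617, 0.1605]
ee_rot: [-179.9, -0.0, 73.5]
contact_force: [0.6, -0.9, -0.6]
opening: 0.0856
grasp_force: 0.0
time_s: 37.15
tcp_pos: [0.4136, -0.2619, 0.1795]
ee_rot: [-180.0, 0.0, 116.8]
contact_force: [0.3, 0.0, 0.6]
opening: 0.0599
grasp_force: 0.0
time_s: 37.78
tcp_pos: [0.4136, -0.2619, 0.1795]
ee_rot: [-180.0, 0.0, 145.9]
contact_force: [0.6, -0.0, -0.3]
opening: 0.06
grasp_force: 0.0
turn tool z -0.06 then shift mm [108.2 377.5 119.5] tcp [ 0.4136 -0.2619  0.1795] rot [-180.      0.    145.94] op 0.06 t 37.775 F [ 0.6 -0.  -0.3]
top candle 0.62 [0.535  0.1115] 0.08
top saucer 0.89 [ 0.4452 -0.1098] 0.69
scene candle 0.64 [0.5369 0.1145] 0.13
scene saucer 0.67 [ 0.4483 -0.1057] 0.09
```

View pics/g4.png

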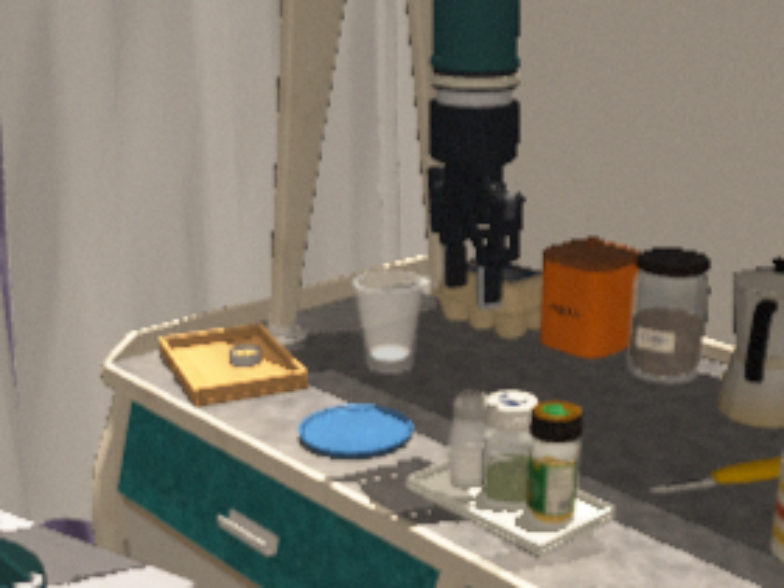

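```bash

python3 -m handwheel '[[6,21,0,0,0,0,0.7],[12,42,0,0,0,0,0.7],[14,49,0,0,0,0,0.7],[14,49,0,0,0,0,0.7],[14,49,0,0,0,0,0.7]]'
python3 -m handwheel '[[14,49,0,0,0,0,0.7],[14,49,0,0,0,0,0.7],[12,42,0,0,0,0,0.7],[8.2,27.5,0,0,0,0,0.7],[0,0,30,0,0,0,0.7]]'
python3 -m handwheel '[[0,0,35,0,0,0,0.7],[0,0,35,0,0,0,0.7],[0,0,20,0,0,0,0.7],[0,0,0,0,0,0,0.7],[0,0,0,0,0,0,0.7]]'
python3 -c "
from h import *
to(.535,.1115,.005,146)"
```

```text
time_s: 38.75
tcp_pos: [0.4818, -0.0528, 0.1797]
ee_rot: [180.0, 0.0, 146.0]
contact_force: [0.5, -0.9, 0.5]
opening: 0.0599
grasp_force: 0.0
time_s: 39.38
tcp_pos: [0.5375, 0.1139, 0.152]
ee_rot: [179.7, 0.3, 146.2]
contact_force: [-0.1, -0.5, 0.2]
opening: 0.0599
grasp_force: 0.0
time_s: 40.0
tcp_pos: [0.5359, 0.1115, 0.0606]
ee_rot: [179.9, 0.1, 146.0]
contact_force: [-1.6, -0.2, -0.3]
opening: 0.0598
grasp_force: 0.0
turn tool z -0.03 then shift mm [ 0.8 -0.5 55.6] tcp [0.5359 0.1115 0.0606] rot [1.7994e+02 9.0000e-02 1.4597e+02] op 0.0598 t 40.0 F [-1.6 -0.2 -0.3]
```

```bash

python3 -m handwheel '[[0.5,-0.5,20,0,0,0,0.7],[0,0,20,0,0,0,0.7],[0,0,8,0,0,0,0.7],[0,0,2,0,0,0,0.7],[0,0,1,0,0,0,0.7]]' 20
python3 -m handwheel '[[0,0,2,0,0,0,0.6],[0,0,1,0,0,0,0.55],[0,0,0,0,0,0,0.5],[0,0,0,0,0,0,0.45],[0,0,0,0,0,0,0.4]]'
python3 -m handwheel '[[0,0,0,0,0,0,0.35],[0,0,0,0,0,0,0.35],[0,0,0,0,0,0,0.35],[0,0,0,0,0,0,0.35],[0,0,0,0,0,0,0.35]]'
```

```text
time_s: 40.62
tcp_pos: [0.5353, 0.1114, 0.0096]
ee_rot: [179.9, 0.1, 146.0]
contact_force: [0.6, 1.0, 1.1]
opening: 0.0598
grasp_force: 0.0
time_s: 41.25
tcp_pos: [0.5347, 0.1113, 0.0058]
ee_rot: [180.0, 0.0, 146.0]
contact_force: [0.9, -0.0, 0.7]
opening: 0.0366
grasp_force: 20.2
time_s: 41.88
tcp_pos: [0.5347, 0.1113, 0.0057]
ee_rot: [180.0, 0.0, 146.0]
contact_force: [0.1, 0.2, 1.9]
opening: 0.0363
grasp_force: 20.3
```

```bash

python3 -m handwheel '[[0,0,-4,0,0,0,0.35],[0,0,-10,0,0,0,0.35],[0,0,-20,0,0,0,0.35],[0,0,-30,0,0,0,0.35],[0,0,-20,0,0,0,0.35]]'
python3 -m handwheel '[[0,0,0,0,0,0,0.35],[0,0,0,0,0,0,0.35],[0,0,0,0,0,0,0.35],[0,0,0,0,0,0,0.35],[0,0,0,0,0,0,0.35]]'
python3 -c "
from h import *
to(.4468,-.1102,.020,146)
c=read_camera('scene'); cv2.imwrite('pics/g5.png',cv2.resize(c['img'][90:240,140:280],None,fx=4,fy=4,interpolation=2)[:,:,::-1])"
```

```text
time_s: 42.5
tcp_pos: [0.535, 0.1114, 0.0916]
ee_rot: [179.9, 0.1, 146.0]
contact_force: [-0.2, -1.0, 0.5]
opening: 0.0366
grasp_force: 20.1
time_s: 43.12
tcp_pos: [0.5342, 0.1113, 0.0889]
ee_rot: [-180.0, -0.0, 146.0]
contact_force: [-0.1, -0.2, 0.5]
opening: 0.0365
grasp_force: 20.1
turn tool z -0.02 then shift mm [ -51.4 -232.5   68.9] tcp [0.5342 0.1113 0.0889] rot [-1.7996e+02 -4.0000e-02  1.4598e+02] op 0.0365 t 43.125 F [-0.1 -0.2  0.5]
```

View pics/g5.png

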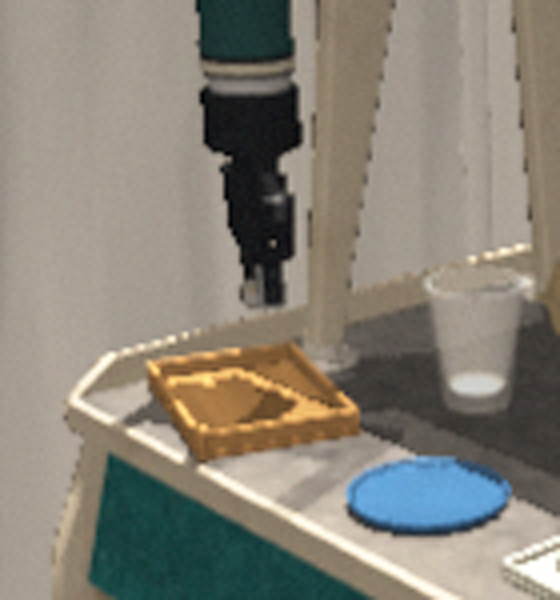

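The tea light is held between the pads, around crop (262,288). Next it goes to the saucer.

```bash

python3 -m handwheel '[[-5,-22.5,0,0,0,0,0.35],[-9,-40,0,0,0,0,0.35],[-10,-45,0,0,0,0,0.35],[-10,-45,0,0,0,0,0.35],[-9,-40,0,0,0,0,0.35]]'
python3 -m handwheel '[[-6,-28,0,0,0,0,0.35],[-2.4,-12,15,0,0,0,0.35],[0,0,30,0,0,0,0.35],[0,0,20,0,0,0,0.35],[0,0,8,0,0,0,0.35]]'
python3 -m handwheel '[[0,0,3,0,0,0,0.35],[0,0,2,0,0,0,0.35],[0,0,1,0,0,0,0.35],[0,0,0,0,0,0,0.35],[0,0,0,0,0,0,0.35]]'
python3 -c "
from h import *
to(.4468,-.1102,.0047,146)"
```

```text
time_s: 43.8
tcp_pos: [0.4617, -0.0736, 0.0896]
ee_rot: [-180.0, 0.0, 146.0]
contact_force: [0.4, 0.3, 0.6]
opening: 0.0368
grasp_force: 20.1
time_s: 44.42
tcp_pos: [0.4456, -0.109, 0.0141]
ee_rot: [-180.0, -0.2, 146.0]
contact_force: [-0.2, 0.8, 0.1]
opening: 0.0367
grasp_force: 20.1
time_s: 45.05
tcp_pos: [0.4472, -0.1102, 0.0109]
ee_rot: [180.0, 0.0, 146.0]
contact_force: [0.3, 0.4, -0.2]
opening: 0.0366
grasp_force: 20.1
turn tool z -0.02 then shift mm [ 0.4 -0.2  6.2] tcp [ 0.4472 -0.1102  0.0109] rot [1.7999e+02 4.0000e-02 1.4598e+02] op 0.0366 t 45.05 F [ 0.3  0.4 -0.2]
```

```bash

python3 -m handwheel '[[0,0,2,0,0,0,0.35],[0,0,1.5,0,0,0,0.35],[0,0,1,0,0,0,0.35],[0,0,0.5,0,0,0,0.35],[0,0,0,0,0,0,0.35]]'
python3 -m handwheel '[[0,0,0.6,0,0,0,0.35],[0,0,0.4,0,0,0,0.35],[0,0,0.2,0,0,0,0.35],[0,0,0,0,0,0,0.35],[0,0,0,0,0,0,0.35]]'
```

```text
time_s: 45.68
tcp_pos: [0.4469, -0.1101, 0.0055]
ee_rot: [-180.0, -0.0, 146.0]
contact_force: [-0.4, -0.0, 0.3]
opening: 0.0369
grasp_force: 20.1
time_s: 46.3
tcp_pos: [0.447, -0.1102, 0.0047]
ee_rot: [-180.0, 0.0, 146.0]
contact_force: [-2.9, 0.5, 5.7]
opening: 0.0369
grasp_force: 20.6
```

```bash

python3 -m handwheel '[[0,0,0,0,0,0,0.46],[0,0,0,0,0,0,0.5],[0,0,0,0,0,0,0.55],[0,0,0,0,0,0,0.6],[0,0,0,0,0,0,0.65]]'
python3 -m handwheel '[[0,0,0,0,0,0,0.65],[0,0,-20,0,0,0,0.65],[0,0,-50,0,0,0,0.65],[0,0,-50,0,0,0,0.65],[0,0,-50,0,0,0,0.8]]'
python3 -m handwheel '[[0,0,0,0,0,7,1],[0,0,0,0,0,9,1],[0,0,0,0,0,9,1],[0,0,0,0,0,9,1],[0,0,0,0,0,9,1]]'
python3 -m handwheel '[[0,0,0,0,0,9,1],[0,0,0,0,0,9,1],[0,0,0,0,0,8,1],[0,0,0,0,0,3.5,1],[0,0,0,0,0,0,1]]'
python3 -c "
from h import *
to(.4137,-.2621,.0353,73.5)
c=read_camera('scene'); cv2.imwrite('pics/g6.png',cv2.resize(c['img'][130:270,180:380],None,fx=4,fy=4,interpolation=2)[:,:,::-1])"
python3 jm.py candle,.447,-.11,.005
```

```text
time_s: 46.92
tcp_pos: [0.447, -0.1102, 0.0042]
ee_rot: [-180.0, 0.0, 146.0]
contact_force: [0.5, 0.2, -0.1]
opening: 0.0553
grasp_force: 0.0
time_s: 47.55
tcp_pos: [0.4467, -0.1101, 0.1759]
ee_rot: [-180.0, 0.0, 146.0]
contact_force: [1.1, -0.3, -0.1]
opening: 0.0679
grasp_force: 0.0
time_s: 48.18
tcp_pos: [0.4469, -0.1101, 0.1743]
ee_rot: [-180.0, 0.0, 102.7]
contact_force: [0.8, 0.1, -0.0]
opening: 0.0854
grasp_force: 0.0
time_s: 48.8
tcp_pos: [0.4469, -0.1101, 0.1742]
ee_rot: [-180.0, 0.0, 73.5]
contact_force: [-0.7, -0.4, -0.0]
opening: 0.0858
grasp_force: 0.0
turn tool z 0.02 then shift mm [-155.2   11.3  138.9] tcp [ 0.4469 -0.1101  0.1742] rot [-180.      0.     73.52] op 0.0858 t 48.8 F [-0.7 -0.4 -0. ]
```

View pics/g6.png

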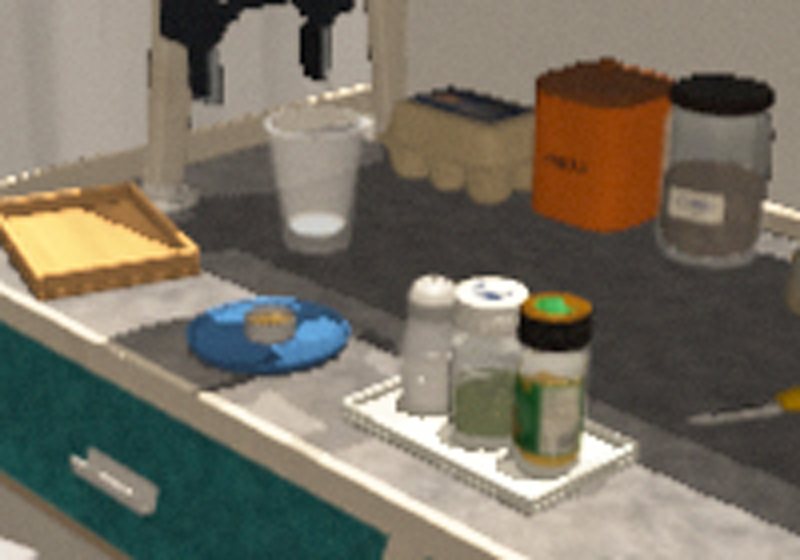

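The tea light is centred on the saucer, around crop (270,322), and all three jars are upright on the tray. Now I return them, salt first.

```bash

python3 -m handwheel '[[-25,2,0,0,0,0,1],[-45,3,0,0,0,0,1],[-45,3,0,0,0,0,1],[-30,2.3,0,0,0,0,1],[-10.2,1,10,0,0,0,1]]'
python3 -m handwheel '[[0,0,20,0,0,0,1],[0,0,0,0,0,0,1],[0,0,0,0,0,0,1],[0,0,0,0,0,0,1],[0,0,0,0,0,0,1]]'
python3 -c "
from h import *
to(.4136,-.262,.0344,73.5)"
```

```text
time_s: 49.68
tcp_pos: [0.4137, -0.2639, 0.1648]
ee_rot: [179.9, 0.0, 73.4]
contact_force: [0.2, -0.2, -0.1]
opening: 0.0856
grasp_force: 0.0
time_s: 50.3
tcp_pos: [0.4141, -0.2621, 0.1451]
ee_rot: [179.9, 0.0, 73.5]
contact_force: [-0.5, -0.7, -1.6]
opening: 0.0853
grasp_force: 0.0
turn tool z 0.01 then shift mm [ -0.   -0.5 110.7] tcp [ 0.4141 -0.2621  0.1451] rot [1.7992e+02 3.0000e-02 7.3510e+01] op 0.0853 t 50.3 F [-0.5 -0.7 -1.6]
```

```bash

python3 -m handwheel '[[0,-0.3,15,0,0,0,1],[0,0,35,0,0,0,1],[0,0,35,0,0,0,1],[0,0,18,0,0,0,1],[0,0,7.3,0,0,0,1]]' 30
python3 -m handwheel '[[0,0,0,0,0,0,1],[0,0,0,0,0,0,0.7],[0,0,0,0,0,0,0.6],[0,0,0,0,0,0,0.5],[0,0,0,0,0,0,0.4]]'
python3 -m handwheel '[[0,0,0,0,0,0,0.3],[0,0,0,0,0,0,0.3],[0,0,0,0,0,0,0.3],[0,0,0,0,0,0,0.3],[0,0,0,0,0,0,0.3]]'
python3 -m handwheel '[[0,0,-5,0,0,0,0.3],[0,0,-25,0,0,0,0.3],[0,0,-40,0,0,0,0.3],[0,0,-40,0,0,0,0.3],[0,0,-15,0,0,0,0.3]]'
python3 -m handwheel '[[0,0,0,0,0,5,0.3],[0,0,0,0,0,6,0.3],[0,0,0,0,0,6.5,0.3],[0,0,0,0,0,0,0.3],[0,0,0,0,0,0,0.3]]'
python3 -c "
from h import *
to(.5235,.182,.0373,56)"
```

```text
time_s: 50.92
tcp_pos: [0.4121, -0.2611, 0.0317]
ee_rot: [-179.8, -0.1, 73.5]
contact_force: [-0.4, 0.6, -0.4]
opening: 0.0854
grasp_force: 0.0
time_s: 51.55
tcp_pos: [0.4139, -0.2624, 0.0351]
ee_rot: [179.9, 0.0, 73.5]
contact_force: [-0.5, 0.0, 4.2]
opening: 0.0395
grasp_force: 29.9
time_s: 52.18
tcp_pos: [0.4138, -0.2624, 0.035]
ee_rot: [179.9, 0.0, 73.5]
contact_force: [-0.9, 0.5, 5.7]
opening: 0.0392
grasp_force: 30.1
time_s: 52.8
tcp_pos: [0.4142, -0.2628, 0.1613]
ee_rot: [179.8, 0.1, 73.5]
contact_force: [-0.1, 0.1, -1.0]
opening: 0.0393
grasp_force: 30.1
time_s: 53.42
tcp_pos: [0.413, -0.2618, 0.158]
ee_rot: [-179.9, -0.0, 56.1]
contact_force: [-0.8, -0.2, -1.7]
opening: 0.0389
grasp_force: 30.0
turn tool z 0.07 then shift mm [ 429.7 -156.6  120.7] tcp [ 0.413  -0.2618  0.158 ] rot [-1.799e+02 -1.000e-02  5.607e+01] op 0.0389 t 53.425 F [-0.8 -0.2 -1.7]
```

```bash

python3 -m handwheel '[[25,-9,0,0,0,0,0.3],[40,-15,0,0,0,0,0.3],[50,-18,0,0,0,0,0.3],[50,-18,0,0,0,0,0.3],[50,-18,0,0,0,0,0.3]]'
python3 -m handwheel '[[50,-18,0,0,0,0,0.3],[50,-18,0,0,0,0,0.3],[50,-18,0,0,0,0,0.3],[40,-15,0,0,0,0,0.3],[24.7,-9.6,0,0,0,0,0.3]]'
python3 -m handwheel '[[0,0,15,0,0,0,0.3],[0,0,30,0,0,0,0.3],[0,0,15,0,0,0,0.3],[0,0,0,0,0,0,0.3],[0,0,0,0,0,0,0.3]]'
python3 -c "
from h import *
to(.5235,.182,.037,56)"
```

```text
time_s: 54.05
tcp_pos: [0.4692, -0.0386, 0.1589]
ee_rot: [180.0, -0.0, 56.0]
contact_force: [0.6, 0.0, -1.0]
opening: 0.0391
grasp_force: 30.1
time_s: 54.68
tcp_pos: [0.524, 0.1839, 0.1584]
ee_rot: [-180.0, 0.0, 56.2]
contact_force: [-0.4, -0.6, -0.9]
opening: 0.0393
grasp_force: 30.0
time_s: 55.3
tcp_pos: [0.5246, 0.1813, 0.0999]
ee_rot: [179.9, -0.1, 55.9]
contact_force: [0.4, 0.1, -1.0]
opening: 0.0391
grasp_force: 30.1
turn tool z -0.05 then shift mm [-0.1 -1.3 62.9] tcp [0.5246 0.1813 0.0999] rot [ 1.7993e+02 -6.0000e-02  5.5950e+01] op 0.0391 t 55.3 F [ 0.4  0.1 -1. ]
```

```bash

python3 -m handwheel '[[0,-1,10,0,0,0,0.3],[0,0,20,0,0,0,0.3],[0,0,15,0,0,0,0.3],[0,0,8,0,0,0,0.3],[0,0,3,0,0,0,0.3]]'
python3 -m handwheel '[[0,0,1,0,0,0,0.3],[0,0,0,0,0,0,0.3],[0,0,0,0,0,0,0.3],[0,0,0,0,0,0,0.3],[0,0,0,0,0,0,0.3]]'
python3 -c "
from h import *
to(.5235,.182,.037,56)"
```

```text
time_s: 55.92
tcp_pos: [0.523, 0.1822, 0.0425]
ee_rot: [-180.0, 0.0, 56.0]
contact_force: [-0.2, -0.6, -0.2]
opening: 0.0389
grasp_force: 30.0
time_s: 56.55
tcp_pos: [0.5232, 0.1823, 0.0421]
ee_rot: [180.0, -0.0, 56.0]
contact_force: [0.1, 0.0, -0.6]
opening: 0.039
grasp_force: 30.0
turn tool z -0.02 then shift mm [-0.1  0.4  5.1] tcp [0.5232 0.1823 0.0421] rot [ 1.7998e+02 -1.0000e-02  5.5980e+01] op 0.039 t 56.55 F [ 0.1  0.  -0.6]
```

```bash

python3 -m handwheel '[[0,0.3,1.7,0,0,0,0.3],[0,0,1.3,0,0,0,0.3],[0,0,1,0,0,0,0.3],[0,0,0.8,0,0,0,0.3],[0,0,0,0,0,0,0.3]]'
python3 -m handwheel '[[0,0,0.6,0,0,0,0.3],[0,0,0.3,0,0,0,0.3],[0,0,0,0,0,0,0.3],[0,0,0,0,0,0,0.3],[0,0,0,0,0,0,0.3]]'
```

```text
time_s: 57.18
tcp_pos: [0.5234, 0.1821, 0.0372]
ee_rot: [180.0, 0.0, 56.0]
contact_force: [-0.2, 0.0, -1.4]
opening: 0.0389
grasp_force: 30.1
time_s: 57.8
tcp_pos: [0.5236, 0.1823, 0.037]
ee_rot: [180.0, -0.0, 56.0]
contact_force: [-3.2, 0.5, 5.4]
opening: 0.0395
grasp_force: 31.0
```

```bash

python3 -m handwheel '[[0,0,0,0,0,0,0.5],[0,0,0,0,0,0,0.54],[0,0,0,0,0,0,0.6],[0,0,0,0,0,0,0.8],[0,0,0,0,0,0,1]]'
python3 -m handwheel '[[0,0,0,0,0,0,1],[0,0,0,0,0,0,1],[0,0,-30,0,0,0,1],[0,0,-50,0,0,0,1],[0,0,-50,0,0,0,1]]'
python3 -m handwheel '[[0,0,0,0,0,-5.5,1],[0,0,0,0,0,-6,1],[0,0,0,0,0,-6,1],[0,0,0,0,0,0,1],[0,0,0,0,0,0,1]]'
python3 -c "
from h import *
to(.3988,-.3126,.0471,73.5)"
```

```text
time_s: 58.42
tcp_pos: [0.5234, 0.1821, 0.0362]
ee_rot: [180.0, 0.0, 56.0]
contact_force: [0.5, -0.3, 0.8]
opening: 0.0837
grasp_force: 0.0
time_s: 59.05
tcp_pos: [0.5231, 0.182, 0.1673]
ee_rot: [-180.0, 0.0, 56.0]
contact_force: [0.8, -0.4, -0.1]
opening: 0.0853
grasp_force: 0.0
time_s: 59.68
tcp_pos: [0.5234, 0.1821, 0.1662]
ee_rot: [-180.0, 0.0, 73.4]
contact_force: [0.1, -0.0, -0.9]
opening: 0.0851
grasp_force: 0.0
turn tool z -0.1 then shift mm [-509.7   21.1  119.1] tcp [0.5234 0.1821 0.1662] rot [-1.80e+02  1.00e-02  7.34e+01] op 0.0851 t 59.675 F [ 0.1 -0.  -0.9]
```

```bash

python3 -m handwheel '[[-25,1,0,0,0,0,1],[-45,2,0,0,0,0,1],[-55,2.3,0,0,0,0,1],[-55,2.3,0,0,0,0,1],[-55,2.3,0,0,0,0,1]]'
python3 -m handwheel '[[-55,2.3,0,0,0,0,1],[-55,2.3,0,0,0,0,1],[-55,2.3,0,0,0,0,1],[-50,2,0,0,0,0,1],[-40,1.7,0,0,0,0,1]]'
python3 -m handwheel '[[-19.7,1,0,0,0,0,1],[0,0,10,0,0,0,1],[0,0,10,0,0,0,1],[0,0,0,0,0,0,1],[0,0,0,0,0,0,1]]'
python3 -c "
from h import *
to(.3988,-.3126,.0471,73.5)"
```

```text
time_s: 60.3
tcp_pos: [0.4655, -0.0475, 0.1665]
ee_rot: [180.0, 0.0, 73.4]
contact_force: [0.4, -0.0, 0.3]
opening: 0.0857
grasp_force: 0.0
time_s: 60.92
tcp_pos: [0.403, -0.2955, 0.1664]
ee_rot: [180.0, 0.0, 73.3]
contact_force: [-0.3, 0.6, -0.4]
opening: 0.0855
grasp_force: 0.0
time_s: 61.55
tcp_pos: [0.3995, -0.3117, 0.1463]
ee_rot: [-180.0, -0.0, 73.6]
contact_force: [-0.4, -1.2, -0.8]
opening: 0.0851
grasp_force: 0.0
turn tool z 0.07 then shift mm [-1.  -0.4 99.2] tcp [ 0.3995 -0.3117  0.1463] rot [-1.800e+02 -1.000e-02  7.357e+01] op 0.0851 t 61.55 F [-0.4 -1.2 -0.8]
```

```bash

python3 -m handwheel '[[-0.6,-0.3,15,0,0,0,1],[0,0,30,0,0,0,1],[0,0,30,0,0,0,1],[0,0,16,0,0,0,1],[0,0,7.8,0,0,0,1]]' 30
python3 -m handwheel '[[0,0,0,0,0,0,1],[0,0,0,0,0,0,0.7],[0,0,0,0,0,0,0.6],[0,0,0,0,0,0,0.5],[0,0,0,0,0,0,0.4]]'
python3 -m handwheel '[[0,0,0,0,0,0,0.3],[0,0,0,0,0,0,0.3],[0,0,0,0,0,0,0.3],[0,0,0,0,0,0,0.3],[0,0,0,0,0,0,0.3]]'
python3 -m handwheel '[[0,0,-5,0,0,0,0.3],[0,0,-25,0,0,0,0.3],[0,0,-40,0,0,0,0.3],[0,0,-40,0,0,0,0.3],[0,0,-15,0,0,0,0.3]]'
python3 -m handwheel '[[0,0,0,0,0,5,0.3],[0,0,0,0,0,6,0.3],[0,0,0,0,0,6.5,0.3],[0,0,0,0,0,0,0.3],[0,0,0,0,0,0,0.3]]'
python3 -c "
from h import *
to(.4923,.1366,.0498,56)"
```

```text
time_s: 62.18
tcp_pos: [0.3983, -0.3128, 0.0464]
ee_rot: [-179.9, -0.0, 73.5]
contact_force: [-0.4, 0.2, 0.8]
opening: 0.0856
grasp_force: 0.0
time_s: 62.8
tcp_pos: [0.3992, -0.3138, 0.0489]
ee_rot: [179.9, 0.1, 73.5]
contact_force: [-1.1, 1.6, 6.2]
opening: 0.0516
grasp_force: 31.7
time_s: 63.42
tcp_pos: [0.3992, -0.3138, 0.049]
ee_rot: [179.9, 0.1, 73.5]
contact_force: [-1.1, 0.1, 5.8]
opening: 0.0518
grasp_force: 31.7
time_s: 64.05
tcp_pos: [0.3994, -0.3139, 0.175]
ee_rot: [179.8, 0.1, 73.5]
contact_force: [0.4, -0.1, -1.8]
opening: 0.0516
grasp_force: 31.8
time_s: 64.68
tcp_pos: [0.3983, -0.3129, 0.1716]
ee_rot: [-179.9, -0.0, 56.1]
contact_force: [-0.5, -0.7, -1.2]
opening: 0.0515
grasp_force: 31.8
turn tool z 0.07 then shift mm [ 425.2 -173.4  121.8] tcp [ 0.3983 -0.3129  0.1716] rot [-1.7991e+02 -2.0000e-02  5.6070e+01] op 0.0515 t 64.675 F [-0.5 -0.7 -1.2]
```

```bash

python3 -m handwheel '[[25,-10,0,0,0,0,0.3],[40,-16,0,0,0,0,0.3],[50,-20.5,0,0,0,0,0.3],[50,-20.5,0,0,0,0,0.3],[50,-20.5,0,0,0,0,0.3]]'
python3 -m handwheel '[[50,-20.5,0,0,0,0,0.3],[50,-20.5,0,0,0,0,0.3],[45,-18.5,0,0,0,0,0.3],[40,-16,0,0,0,0,0.3],[24.3,-10.1,0,0,0,0,0.3]]'
python3 -m handwheel '[[0,0,5,0,0,0,0.3],[0,0,15,0,0,0,0.3],[0,0,0,0,0,0,0.3],[0,0,0,0,0,0,0.3],[0,0,0,0,0,0,0.3]]'
python3 -c "
from h import *
s=env.state(); to(.4920,.1357,.0509,56)"
```

```text
time_s: 65.3
tcp_pos: [0.4465, -0.0844, 0.1724]
ee_rot: [180.0, -0.0, 56.0]
contact_force: [0.5, -0.1, -1.3]
opening: 0.0517
grasp_force: 31.8
time_s: 65.92
tcp_pos: [0.4925, 0.1375, 0.1721]
ee_rot: [-180.0, 0.0, 56.2]
contact_force: [-0.3, -0.3, -1.6]
opening: 0.0515
grasp_force: 31.8
time_s: 66.55
tcp_pos: [0.4928, 0.1349, 0.153]
ee_rot: [180.0, -0.0, 55.9]
contact_force: [-0.1, 0.5, -1.2]
opening: 0.0513
grasp_force: 31.8
turn tool z -0.07 then shift mm [  0.2  -1.2 102.1] tcp [0.4928 0.1349 0.153 ] rot [ 1.7995e+02 -3.0000e-02  5.5930e+01] op 0.0513 t 66.55 F [-0.1  0.5 -1.2]
```

```bash

python3 -m handwheel '[[0,-0.7,15,0,0,0,0.3],[0,0,30,0,0,0,0.3],[0,0,30,0,0,0,0.3],[0,0,15,0,0,0,0.3],[0,0,5,0,0,0,0.3]]'
python3 -m handwheel '[[0,0,2,0,0,0,0.3],[0,0,0,0,0,0,0.3],[0,0,0,0,0,0,0.3],[0,0,0,0,0,0,0.3],[0,0,0,0,0,0,0.3]]'
python3 -c "
from h import *
to(.4920,.1357,.0509,56)"
```

```text
time_s: 67.18
tcp_pos: [0.4913, 0.1356, 0.0562]
ee_rot: [-179.9, 0.1, 56.0]
contact_force: [-0.1, 0.7, -1.1]
opening: 0.0516
grasp_force: 31.8
time_s: 67.8
tcp_pos: [0.4921, 0.1358, 0.0557]
ee_rot: [180.0, -0.0, 56.0]
contact_force: [-0.3, 0.4, -0.3]
opening: 0.0514
grasp_force: 31.8
turn tool z -0.02 then shift mm [-0.1 -0.   4.8] tcp [0.4921 0.1358 0.0557] rot [ 1.7998e+02 -1.0000e-02  5.5980e+01] op 0.0514 t 67.8 F [-0.3  0.4 -0.3]
```

```bash

python3 -m handwheel '[[0,0,1.7,0,0,0,0.3],[0,0,1.2,0,0,0,0.3],[0,0,0.9,0,0,0,0.3],[0,0,0.7,0,0,0,0.3],[0,0,0,0,0,0,0.3]]'
python3 -m handwheel '[[0,0,0.6,0,0,0,0.3],[0,0,0.3,0,0,0,0.3],[0,0,0,0,0,0,0.3],[0,0,0,0,0,0,0.3],[0,0,0,0,0,0,0.3]]'
```

```text
time_s: 68.42
tcp_pos: [0.492, 0.1358, 0.0511]
ee_rot: [180.0, -0.0, 56.0]
contact_force: [-0.4, -0.1, 0.1]
opening: 0.0516
grasp_force: 31.8
time_s: 69.05
tcp_pos: [0.4922, 0.1359, 0.051]
ee_rot: [180.0, -0.0, 56.0]
contact_force: [-3.0, 0.4, 5.8]
opening: 0.0518
grasp_force: 32.3
```

Contact. I release and go for the dark jar.

```bash

python3 -m handwheel '[[0,0,0,0,0,0,0.64],[0,0,0,0,0,0,0.68],[0,0,0,0,0,0,0.75],[0,0,0,0,0,0,0.85],[0,0,0,0,0,0,1]]'
python3 -m handwheel '[[0,0,0,0,0,0,1],[0,0,0,0,0,0,1],[0,0,-25,0,0,0,1],[0,0,-50,0,0,0,1],[0,0,-45,0,0,0,1]]'
python3 -m handwheel '[[0,0,0,0,0,-5.5,1],[0,0,0,0,0,-6,1],[0,0,0,0,0,-6,1],[0,0,0,0,0,0,1],[0,0,0,0,0,0,1]]'
python3 -c "
from h import *
to(.3834,-.3642,.0507,73.5)"
```

```text
time_s: 69.68
tcp_pos: [0.492, 0.1357, 0.05]
ee_rot: [180.0, 0.0, 56.0]
contact_force: [-0.5, 0.1, 0.8]
opening: 0.0855
grasp_force: 0.0
time_s: 70.3
tcp_pos: [0.4919, 0.1357, 0.1714]
ee_rot: [180.0, 0.0, 56.0]
contact_force: [0.5, -0.1, 0.2]
opening: 0.0855
grasp_force: 0.0
time_s: 70.92
tcp_pos: [0.4919, 0.1357, 0.17]
ee_rot: [-180.0, 0.0, 73.4]
contact_force: [0.2, -0.1, 0.4]
opening: 0.0852
grasp_force: 0.0
turn tool z -0.11 then shift mm [-510.2   37.9  119.3] tcp [0.4919 0.1357 0.17  ] rot [-1.800e+02  1.000e-02  7.339e+01] op 0.0852 t 70.925 F [ 0.2 -0.1  0.4]
```

```bash

python3 -m handwheel '[[-25,2,0,0,0,0,1],[-45,3.3,0,0,0,0,1],[-55,4.1,0,0,0,0,1],[-55,4.1,0,0,0,0,1],[-55,4.1,0,0,0,0,1]]'
python3 -m handwheel '[[-55,4.1,0,0,0,0,1],[-55,4.1,0,0,0,0,1],[-55,4.1,0,0,0,0,1],[-50,3.7,0,0,0,0,1],[-40,2.9,0,0,0,0,1]]'
python3 -m handwheel '[[-20.2,1.4,0,0,0,0,1],[0,0,10,0,0,0,1],[0,0,10,0,0,0,1],[0,0,0,0,0,0,1],[0,0,0,0,0,0,1]]'
python3 -c "
from h import *
to(.3834,-.3642,.0507,73.5)"
```

```text
time_s: 71.55
tcp_pos: [0.4415, -0.0961, 0.1703]
ee_rot: [179.9, 0.0, 73.4]
contact_force: [-0.2, -0.1, -0.3]
opening: 0.0855
grasp_force: 0.0
time_s: 72.18
tcp_pos: [0.3869, -0.3464, 0.1701]
ee_rot: [180.0, 0.0, 73.3]
contact_force: [0.7, -0.3, 0.6]
opening: 0.085
grasp_force: 0.0
time_s: 72.8
tcp_pos: [0.3836, -0.3632, 0.1502]
ee_rot: [180.0, -0.0, 73.6]
contact_force: [0.8, 0.6, -0.2]
opening: 0.0854
grasp_force: 0.0
turn tool z 0.07 then shift mm [-1.   0.  99.5] tcp [ 0.3836 -0.3632  0.1502] rot [180.    -0.    73.57] op 0.0854 t 72.8 F [ 0.8  0.6 -0.2]
```

```bash

python3 -m handwheel '[[0,0,15,0,0,0,1],[0,0,30,0,0,0,1],[0,0,30,0,0,0,1],[0,0,16,0,0,0,1],[0,0,8.3,0,0,0,1]]' 30
python3 -m handwheel '[[0,0,0,0,0,0,1],[0,0,0,0,0,0,0.7],[0,0,0,0,0,0,0.6],[0,0,0,0,0,0,0.5],[0,0,0,0,0,0,0.4]]'
python3 -m handwheel '[[0,0,0,0,0,0,0.3],[0,0,0,0,0,0,0.3],[0,0,0,0,0,0,0.3],[0,0,0,0,0,0,0.3],[0,0,0,0,0,0,0.3]]'
python3 -m handwheel '[[0,0,-5,0,0,0,0.3],[0,0,-25,0,0,0,0.3],[0,0,-40,0,0,0,0.3],[0,0,-40,0,0,0,0.3],[0,0,-15,0,0,0,0.3]]'
python3 -m handwheel '[[0,0,0,0,0,5,0.3],[0,0,0,0,0,6,0.3],[0,0,0,0,0,6.5,0.3],[0,0,0,0,0,0,0.3],[0,0,0,0,0,0,0.3]]'
python3 -c "
from h import *
to(.4591,.0884,.0535,56)"
```

```text
time_s: 73.42
tcp_pos: [0.3829, -0.3637, 0.0497]
ee_rot: [-179.9, -0.0, 73.5]
contact_force: [0.3, 0.3, 0.2]
opening: 0.0853
grasp_force: 0.0
time_s: 74.05
tcp_pos: [0.3834, -0.3647, 0.0519]
ee_rot: [179.9, 0.1, 73.5]
contact_force: [-2.0, -0.2, 4.2]
opening: 0.0433
grasp_force: 27.0
time_s: 74.68
tcp_pos: [0.3835, -0.3647, 0.0519]
ee_rot: [179.9, 0.1, 73.5]
contact_force: [-0.7, 0.9, 5.4]
opening: 0.0435
grasp_force: 27.0
time_s: 75.3
tcp_pos: [0.3841, -0.3649, 0.1784]
ee_rot: [179.8, 0.1, 73.5]
contact_force: [-0.5, 0.5, -0.5]
opening: 0.0434
grasp_force: 26.8
time_s: 75.92
tcp_pos: [0.383, -0.3638, 0.1748]
ee_rot: [-179.9, -0.0, 56.1]
contact_force: [-0.3, -0.1, -1.3]
opening: 0.0433
grasp_force: 26.8
turn tool z 0.07 then shift mm [ 417.5 -189.8  121.3] tcp [ 0.383  -0.3638  0.1748] rot [-1.799e+02 -3.000e-02  5.607e+01] op 0.0433 t 75.925 F [-0.3 -0.1 -1.3]
```

```bash

python3 -m handwheel '[[25,-11,0,0,0,0,0.3],[40,-18,0,0,0,0,0.3],[50,-22.8,0,0,0,0,0.3],[50,-22.8,0,0,0,0,0.3],[50,-22.8,0,0,0,0,0.3]]'
python3 -m handwheel '[[50,-22.8,0,0,0,0,0.3],[50,-22.8,0,0,0,0,0.3],[45,-20.5,0,0,0,0,0.3],[35,-16,0,0,0,0,0.3],[22,-10.3,0,0,0,0,0.3]]'
python3 -m handwheel '[[0,0,5,0,0,0,0.3],[0,0,15,0,0,0,0.3],[0,0,0,0,0,0,0.3],[0,0,0,0,0,0,0.3],[0,0,0,0,0,0,0.3]]'
python3 -c "
from h import *
to(.4588,.0880,.0538,56)"
```

```text
time_s: 76.55
tcp_pos: [0.4228, -0.1298, 0.1757]
ee_rot: [180.0, -0.0, 56.0]
contact_force: [0.7, 0.1, -0.6]
opening: 0.0431
grasp_force: 26.9
time_s: 77.18
tcp_pos: [0.4591, 0.0896, 0.1755]
ee_rot: [-180.0, -0.0, 56.2]
contact_force: [-0.4, -1.1, -1.0]
opening: 0.0436
grasp_force: 26.9
time_s: 77.8
tcp_pos: [0.4595, 0.0872, 0.1562]
ee_rot: [180.0, -0.0, 55.9]
contact_force: [-0.1, 0.0, -0.8]
opening: 0.0435
grasp_force: 26.9
turn tool z -0.07 then shift mm [  0.3  -1.  102.4] tcp [0.4595 0.0872 0.1562] rot [ 1.7996e+02 -2.0000e-02  5.5930e+01] op 0.0435 t 77.8 F [-0.1  0.  -0.8]
```

```bash

python3 -m handwheel '[[0,-0.6,15,0,0,0,0.3],[0,0,30,0,0,0,0.3],[0,0,30,0,0,0,0.3],[0,0,15,0,0,0,0.3],[0,0,5,0,0,0,0.3]]'
python3 -m handwheel '[[0,0,2,0,0,0,0.3],[0,0,0,0,0,0,0.3],[0,0,0,0,0,0,0.3],[0,0,0,0,0,0,0.3],[0,0,0,0,0,0,0.3]]'
python3 -c "
from h import *
to(.4588,.0880,.0538,56)"
```

```text
time_s: 78.42
tcp_pos: [0.458, 0.0879, 0.0596]
ee_rot: [-179.9, 0.1, 56.0]
contact_force: [0.1, 0.3, -0.3]
opening: 0.0435
grasp_force: 26.9
time_s: 79.05
tcp_pos: [0.4589, 0.088, 0.0591]
ee_rot: [180.0, -0.0, 56.0]
contact_force: [-0.3, 0.3, -1.4]
opening: 0.0433
grasp_force: 26.9
turn tool z -0.02 then shift mm [-0.1 -0.1  5.3] tcp [0.4589 0.088  0.0591] rot [ 1.7997e+02 -2.0000e-02  5.5980e+01] op 0.0433 t 79.05 F [-0.3  0.3 -1.4]
```

```bash

python3 -m handwheel '[[0,0,2,0,0,0,0.3],[0,0,1.4,0,0,0,0.3],[0,0,1,0,0,0,0.3],[0,0,0.7,0,0,0,0.3],[0,0,0,0,0,0,0.3]]'
python3 -m handwheel '[[0,0,0.6,0,0,0,0.3],[0,0,0.3,0,0,0,0.3],[0,0,0,0,0,0,0.3],[0,0,0,0,0,0,0.3],[0,0,0,0,0,0,0.3]]'
```

```text
time_s: 79.68
tcp_pos: [0.4587, 0.088, 0.0539]
ee_rot: [-180.0, 0.0, 56.0]
contact_force: [-0.6, -0.6, 1.4]
opening: 0.0428
grasp_force: 27.0
time_s: 80.3
tcp_pos: [0.4587, 0.0881, 0.0539]
ee_rot: [180.0, -0.0, 56.0]
contact_force: [-3.0, 0.3, 6.9]
opening: 0.0433
grasp_force: 27.4
```

```bash

python3 -m handwheel '[[0,0,0,0,0,0,0.54],[0,0,0,0,0,0,0.58],[0,0,0,0,0,0,0.65],[0,0,0,0,0,0,0.8],[0,0,0,0,0,0,1]]'
python3 -m handwheel '[[0,0,0,0,0,0,1],[0,0,0,0,0,0,1],[0,0,-25,0,0,0,1],[0,0,-50,0,0,0,1],[0,0,-50,0,0,0,1]]'
python3 -m handwheel '[[-30,10,0,0,0,0,1],[-50,20,0,0,0,0,1],[-50,20,0,0,0,0,1],[-50,20,0,0,0,0,1],[-50,20,0,0,0,0,1]]'
python3 -m handwheel '[[-50,20,0,0,0,0,1],[-50,20,0,0,0,0,1],[-30,10,0,0,0,0,1],[0,0,0,0,0,0,1],[0,0,0,0,0,0,1]]'
python3 -c "
from h import *
c=read_camera('scene'); a=cv2.resize(c['img'][130:260,160:360],None,fx=4,fy=4,interpolation=2)[:520,:400]
t=read_camera('top'); b=cv2.resize(t['img'][150:280,105:205],None,fx=4,fy=4,interpolation=2)
cv2.imwrite('pics/fin.png',np.hstack([a,b])[:,:,::-1])"
python3 jm.py white_spice,.49,.135,.006 dark_spice,.458,.088,.006 salt,.523,.181,.006 candle,.447,-.11,.005
```

```text
time_s: 80.92
tcp_pos: [0.4587, 0.0879, 0.0527]
ee_rot: [-180.0, 0.0, 56.0]
contact_force: [-0.7, -0.0, 0.0]
opening: 0.0838
grasp_force: 0.0
time_s: 81.55
tcp_pos: [0.4583, 0.0879, 0.1788]
ee_rot: [-180.0, 0.0, 56.0]
contact_force: [1.3, -0.3, 0.4]
opening: 0.085
grasp_force: 0.0
time_s: 82.18
tcp_pos: [0.4041, -0.1545, 0.178]
ee_rot: [179.9, -0.0, 56.0]
contact_force: [0.9, -0.2, -0.2]
opening: 0.0856
grasp_force: 0.0
time_s: 82.8
tcp_pos: [0.3734, -0.2882, 0.1777]
ee_rot: [-180.0, -0.0, 56.0]
contact_force: [0.6, -0.5, 0.2]
opening: 0.0855
grasp_force: 0.0
top white_spice 0.69 [ 0.3499 -0.3631] 0.79
top dark_spice 0.89 [0.4605 0.0882] 0.08
top salt 0.6 [0.528  0.1856] 0.46
top candle 0.55 [ 0.4468 -0.1111] 0.08
scene white_spice 0.65 [0.5148 0.1697] 1.99
scene dark_spice 0.89 [0.4774 0.1059] 0.17
scene salt 0.35 [115.4976  21.657 ] 1.0
```

View pics/fin.png

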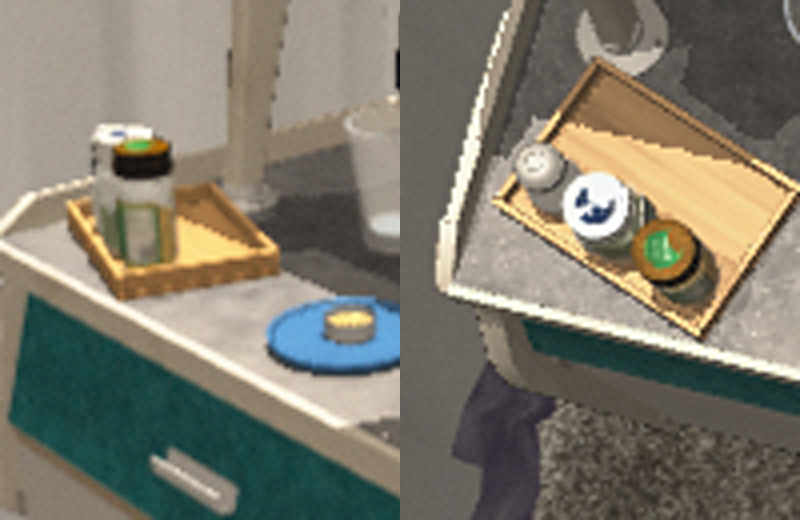

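All three jars stand upright in their row: white at (153.9,202), dark at (172,213) and salt at (139.5,192) in full top-image pixels. Each is within about a pixel of where it started, and the tea light sits on the saucer.

```bash
python3 -c "
from bench import env
print(env.job_done())"
```

```text
the job is handed in; nothing more can be done
None
```

The job is handed in at about 83 s: the tea light is on the middle of the saucer, and both jars and the salt shaker stand upright in the caddy within about 2 mm of where they started, judged from the top camera.

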